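# Clear up after tea: tip off the rusks, stand the beakers upside down

### The arm

A 6-joint arm with a two-finger parallel gripper is mounted at the origin on a cart in front of the work surface, level with it; the furniture and walls round the work are solid. World frame = base frame: x ahead of the robot, y to its left, z up, the work surface at z = 0. Lengths are in mm, angles in rad, forces in N, time in s.
With the tool pointing down it reaches from about 275 to 750 mm from the base axis. Payload 10.2 kg.
Tool frame: the origin (TCP) lies at the very end of the fingers, on their centre line; the grasp point (between the pads) lies 19 mm behind it; z points along the fingers, y is the line along which they close (so a half turn about z gives the same grasp; the last joint's range is limited). The gripper opens to 85 mm and grips with 20 to 120 N. Pads are 22 mm wide; open, the fingers measure 114 mm over their backs; the gripper's body (76 mm by 85 mm) begins 54 mm behind the grasp point. The pads swing forward as they close: fully open they stand 13 mm farther back than shut.
Start: joints at [-1.442, 0.313, 1.498, -0, 1.331, -0.223], TCP at [180.896, -492.857, 231.294] pointing down, gripper open.
Joint ranges: [-2.94, 2.94], [-0.97, 2.17], [0.19, 2.56], [-1.23, 4.37], [0.02, 3.11], [-2.88, 2.88]. Speed limits (rad/s): [2.39, 2.39, 3.01, 3.14, 3.14, 3.14].

### API

Orientations are given as a unit quaternion [w, x, y, z].
In Python, from rig import ctrl gives the robot as it stands.
- The arm moves only by the shell command python3 -m inch 'ROWS' [OPENING] [FORCE]. ROWS is text: rows parted by semicolons, each of 6 numbers parted by spaces: the shift along the tool's x, y, z in mm, then the turn, a rotation vector about the tool's x, y, z in units of 6 degrees (1.0 is 6 degrees). A call has exactly 10 rows; each row shifts and turns the commanded pose from where the row before left it, along the tool's axes as they then stand; what a row does not reach is not made up. A row lasts 1/12 s, in which the tool goes at most 41.7 mm and 7.16 degrees, less where a joint would pass 70% of its speed; a pose out of reach is approached as far as the arm can. A call with a gripper value outside its range is refused whole. OPENING is the opening, from 0 (shut) to 1 (fully open), set as the call begins (- or left out, the last holds). The fingers move at their own pace and stop on an object; FORCE is the grip in N (left out, the last holds). Time passes only in rows, so rows that do not move let the fingers close, or fill a call up. It gives the time, the measured TCP pose, the force, the opening and the grip force at its end, in the units of the state.
- ctrl.sense(): the state, without advancing time (a new reading comes with each control period).
- ctrl.capture(name): name is "scene" or "top" or "wrist"; returns a dict with "image" (480x640x3 uint8, red, green, blue), "intrinsics" (3x3 intrinsics, pixels), "rvec" (rotation vector, rad) and "tvec" (3), from world to camera coordinates, as OpenCV has them. Camera axes: x right, y down, z forward; pixel columns grow to the right and rows downward; lengths in mm; the calibration is good to about 2 mm. A picture is of the moment at which its call begins. There is no depth.
- ctrl.finish_job(): hands the job in; it is judged then, once.
The state is a dict: "time_s": time; "joints": joint angles; "dq": joint speeds; "tau": joint torques, N m; "eef_pos": TCP position; "ee_rot": TCP orientation; "force": force on the tool from outside, world axes, zero at the start; "wrist_torque": the same for the moment, N m; "grip_width": opening from 0.0 (shut) to 1.0 (fully open); "grip_force": force on a finger pad.
Only numpy, scipy, OpenCV 4.12 (cv2) and the standard library are available. Lean on these libraries where they do the work, as an engineer would, in place of code of your own. Each camera call takes 0.05 s, during which the arm holds its last target. There are 200 camera calls.

### The job

Clear up after tea: tip the leftover rusks off the open end of the tray into the white box (do not pick them off the tray by hand; one that falls beside the box may be picked up), and set the tray down level on the worktop again. Then stand every beaker upside down on the tray's floor, and leave the honey jar, the tin and the canister where they are.

Things in the scene. Friction and masses are not known exactly. Their poses are not given: they have to be found in the camera images.
- tray_handle (a point): Grip point of the loose wooden serving tray (0.30 kg, 140 mm across in x, 210 mm along y, z up). The handle is an upright plate in the middle of the -x long side, 12 mm thick (x), 80 mm long (y), top 54 mm above the tray's underside; this point is its middle, 38 mm above the underside. It starts with the handle towards the robot, yaw within 0.25 rad.
- tray_floor (a point): Centre of the tray's floor (upper face, 6 mm above the underside), 64 mm in +x of the handle's middle, same axes. Inside the rims the floor reaches from -60 to +64 mm in x, -99 to +105 mm in y. Rims, from the underside: -x side 16 mm high, +x side and -y end 12 mm high.
- tray_lip (a point): Middle of the upper edge of the tray's open +y end, which has no rim, for tipping things out; 105 mm in +y of the floor's centre, same axes.
- rusk_box: Open white keeping box, fixed to the worktop, outside 190 mm (x) by 125 mm (y) by 50 mm high, walls and floor 6 mm. Origin: centre of its underside.
- beaker0_center (a point): Loose white square beaker (not always present, 2 or 3 are), 48 by 48 mm outside, 58 mm high, walls 4 mm, open at one end, 0.11 kg give or take. This point is its centre, half-way up; its z axis points from the bottom to the mouth, x and y are square to the sides. It starts upright.
- beaker1_center (a point): Loose white square beaker (not always present, 2 or 3 are), 48 by 48 mm outside, 58 mm high, walls 4 mm, open at one end, 0.11 kg give or take. This point is its centre, half-way up; its z axis points from the bottom to the mouth, x and y are square to the sides. It starts upright.
- beaker2_center (a point): Loose white square beaker (not always present, 2 or 3 are), 48 by 48 mm outside, 58 mm high, walls 4 mm, open at one end, 0.11 kg give or take. This point is its centre, half-way up; its z axis points from the bottom to the mouth, x and y are square to the sides. It starts upright.
- rusk0_center (a point): Hard rusk, a chunky piece 26 x 34 x 18 mm (x, y, z) of 20 g, loose on the tray's floor at the start (not always present, 2 to 4 are). This point is its centre. It begins to slide on the wood only when the tray is tilted by about 30 to 35 degrees; tilt well past that.
- rusk1_center (a point): Hard rusk, a chunky piece 26 x 34 x 18 mm (x, y, z) of 20 g, loose on the tray's floor at the start (not always present, 2 to 4 are). This point is its centre. It begins to slide on the wood only when the tray is tilted by about 30 to 35 degrees; tilt well past that.
- rusk2_center (a point): Hard rusk, a chunky piece 26 x 34 x 18 mm (x, y, z) of 20 g, loose on the tray's floor at the start (not always present, 2 to 4 are). This point is its centre. It begins to slide on the wood only when the tray is tilted by about 30 to 35 degrees; tilt well past that.
- rusk3_center (a point): Hard rusk, a chunky piece 26 x 34 x 18 mm (x, y, z) of 20 g, loose on the tray's floor at the start (not always present, 2 to 4 are). This point is its centre. It begins to slide on the wood only when the tray is tilted by about 30 to 35 degrees; tilt well past that.
- honey_jar: Bystander: glass jar of honey, 71 mm across, 110 mm high, at the left. Origin: centre of its underside.
- tin: Bystander: food tin, 58 mm across, 72 mm high, at the back left. Origin: centre of its underside.
- canister: Bystander: green canister with a lid, 87 mm across, 110 mm high, at the back. Origin: centre of its underside.
Things that resemble listed ones, but are neither listed nor needed, are in the scene too. What is shaped like the part that bears rusk0_center but purple or red is not meant.

How it is judged:
By the outcome, as a careful person would: the job done as asked, in the order asked, and still so for the second after the job is handed in, with the robot touching nothing.
Of beaker0, beaker1, beaker2 only 2 to 3 are there at a start; the rules pass over those that are not, and their reading is None.
Of rusk0, rusk1, rusk2, rusk3 only 2 to 4 are there at a start; the rules pass over those that are not, and their reading is None.
At some moment in a run one of beaker0, beaker1, beaker2 may be knocked a few centimetres aside while the robot is not near it.
It also fails if it takes over 210 s, if anything falls off the work surface, if the arm or the gripper's body presses on something with over 40 N, if the wrist force passes 120 N, or if a joint passes its speed limit or range.

## Working session

There is one attempt and no reset: what is moved stays moved. The work goes in short steps, Python scripts to look and compute and a shell command to move; the robot and the scene stay as the last step left them, time stands still between calls to the robot, and variables do not carry over. Pictures are saved under pics/ and viewed, at most 14 in all, crops included, and the job is handed in when it is done.

```bash
ls; mkdir -p pics
cat > h.py <<'E'
import numpy as np, cv2
from scipy.spatial.transform import Rotation as R
from rig import ctrl
def cap(n,save=None):
    c=ctrl.capture(n)
    if save: cv2.imwrite(f'pics/{save}.png',c['image'][:,:,::-1])
    return c
def ray(c,u,v):
    Rm=cv2.Rodrigues(np.array(c['rvec'],float))[0]; t=np.array(c['tvec'],float).ravel()
    o=-Rm.T@t; d=Rm.T@np.linalg.inv(np.array(c['intrinsics']))@np.array([u,v,1.]); return o,d/np.linalg.norm(d)
def onz(c,u,v,z):
    o,d=ray(c,u,v); return o+d*(z-o[2])/d[2]
def proj(c,p):
    return cv2.projectPoints(np.array(p,float).reshape(-1,3),np.array(c['rvec'],float),np.array(c['tvec'],float),np.array(c['intrinsics'],float),None)[0].reshape(-1,2)
def st():
    s=ctrl.sense(); return s
E
python3 - <<'E'
from h import *
for n in('scene','top'):
    c=cap(n,n+'0'); o,d=ray(c,320,240); print(n,o.round(),d.round(2))
s=st(); print({k:np.round(v,3) for k,v in s.items()})
E
```

```text
pics
scene [ -24. -792.  955.] [ 0.45  0.6  -0.66]
top [ 471.   -4. 1526.] [ 0.08 -0.   -1.  ]
{'time_s': np.float64(0.1), 'joints': array([-1.442,  0.313,  1.498, -0.   ,  1.331, -0.223]), 'dq': array([ 0.   , -0.002, -0.002,  0.002, -0.001,  0.   ]), 'tau': array([ 2.0000e-03, -4.1290e+01, -2.6014e+01, -0.0000e+00,  3.0000e-03,
       -0.0000e+00]), 'eef_pos': array([ 180.89 , -492.619,  230.807]), 'ee_rot': array([-0.001,  0.985,  0.175,  0.   ]), 'force': array([ 0.062, -0.558, -0.641]), 'wrist_torque': array([-0.033, -0.016,  0.   ]), 'grip_force': np.float64(0.0), 'grip_width': np.float64(1.0)}
```

View pics/scene0.png

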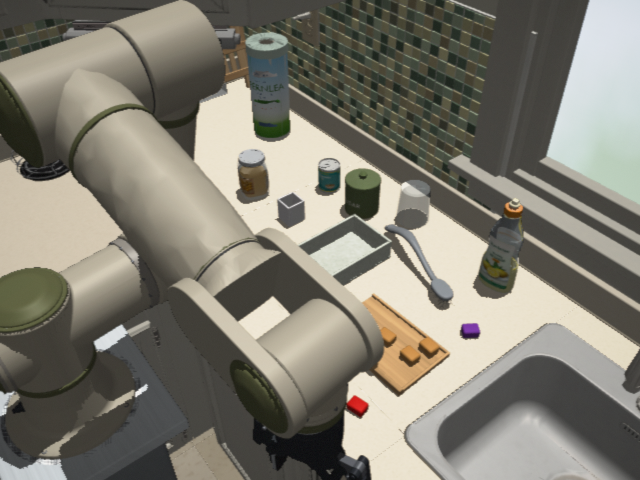

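View pics/top0.png

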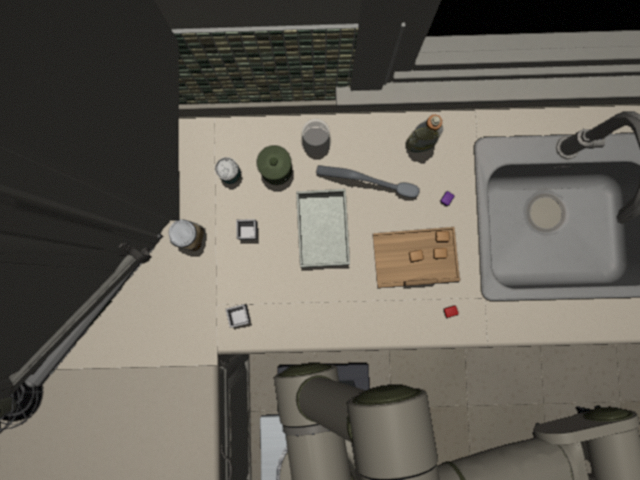

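The scene view shows the tray with 3 rusks (~(385,337), (410,354), (429,346)), the box (345,250), and a square beaker (291,209). The top view shows the tray centred at (416,257) with its open end to the left, the box (323,229), square beakers (247,231) and (238,316), and rusks (442,237), (439,254), (416,257). The decoys are the purple block (447,198), the red block (451,311) and the round tumbler (316,137). The square white open-topped ones fit "beaker", so I'll confirm with an enlarged crop.

Run:
```python
from h import *
c=cap('top'); im=c['image'][:,:,::-1].copy()
cv2.imwrite('pics/crop1.png',cv2.resize(im[180:335,205:475],(800,459),interpolation=cv2.INTER_CUBIC))
hsv=cv2.cvtColor(im,cv2.COLOR_BGR2HSV)
for n,(u,v),z in [('jar',(183,235),110),('box',(323,229),50),('canister',(274,163),110),('tin',(228,167),72),('bk a',(247,231),58),('bk b',(238,316),58),('tumbler',(316,137),60)]:
    print(n,onz(c,u,v,z).round())
# tray wood mask
m=cv2.inRange(hsv,(8,70,60),(22,255,255)); m[:, :365]=0; m[:200]=0;m[300:]=0;m[:,470:]=0
cs=max(cv2.findContours(m,0,2)[0],key=cv2.contourArea); r=cv2.minAreaRect(cs)
for p in cv2.boxPoints(r): print('tray',p.round(1),onz(c,*p,8).round(1))
print(r,hsv[257,416],hsv[270,400])
# box
for n,(x0,y0,x1,y1) in {'box':(290,180,360,280),'a':(230,210,268,250),'b':(222,298,258,335)}.items():
    g=im[y0:y1,x0:x1].astype(int); bg=np.median(im[290:297,260:290].reshape(-1,3),0)
    mm=(np.abs(g-bg).sum(2)>60).astype(np.uint8)
    k=max(cv2.findContours(mm,0,2,offset=(x0,y0))[0],key=cv2.contourArea); r=cv2.minAreaRect(k); z=50 if n=='box' else 58
    print(n,r); print([onz(c,*p,z)[:2].round().tolist() for p in cv2.boxPoints(r)])
```

```text
jar [601. 322. 110.]
box [612. -14.  50.]
canister [769. 101. 110.]
tin [771. 218.  72.]
bk a [611. 175.  58.]
bk b [403. 201.  58.]
tumbler [843.  -2.  60.]
tray [372.4 233. ] [ 602.  -139.8    8. ]
tray [454.8 226.2] [ 613.8 -350.9    8. ]
tray [459.4 281.5] [ 472.6 -356.     8. ]
tray [377.  288.3] [ 460.9 -146.6    8. ]
((415.8965759277344, 257.2586364746094), (55.47438430786133, 82.63025665283203), 85.2363510131836) [ 15 113 165] [ 15 100 150]
box ((322.5508117675781, 229.413818359375), (79.9877700805664, 50.75506591796875), 86.8201675415039)
[[710.0, 54.0], [713.0, -73.0], [513.0, -78.0], [510.0, 48.0]]
a ((247.0, 231.0), (24.0, 22.0), 90.0)
[[642.0, 202.0], [641.0, 147.0], [581.0, 148.0], [582.0, 203.0]]
b ((238.7647247314453, 316.558837890625), (23.768489837646484, 22.55581283569336), 75.96376037597656)
[[424.0, 232.0], [436.0, 178.0], [379.0, 165.0], [368.0, 219.0]]
```

View pics/crop1.png

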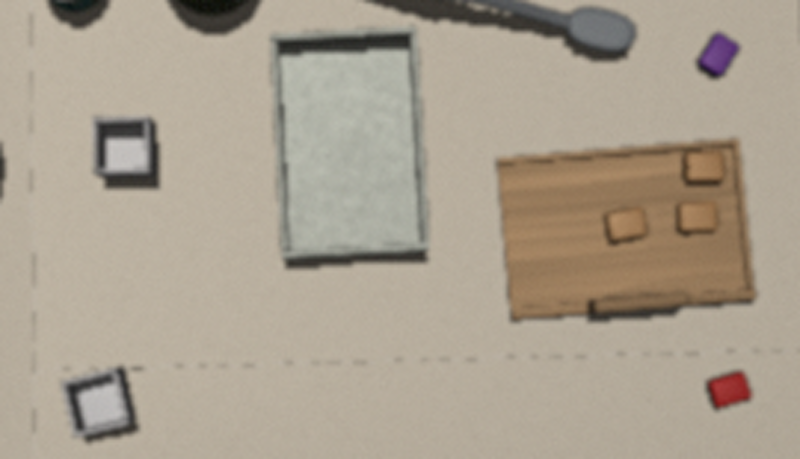

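The crop confirms two square white beakers, a at (126,148) and b at (102,404) in crop pixels, and no third one. It also shows three brown rusks on the tray and the handle at crop (635,307). Next I move above the handle.

```bash
cat >> h.py <<'E'
def tool(heading,tilt=0,axis=None):
    """tool down, tool-x heading deg, then world rotation of tilt deg about axis"""
    a=np.radians(heading); x=np.array([np.cos(a),np.sin(a),0]); z=np.array([0,0,-1.]); M=R.from_matrix(np.c_[x,np.cross(z,x),z])
    if axis is not None: M=R.from_rotvec(np.radians(tilt)*np.array(axis,float)/np.linalg.norm(axis))*M
    return M
def cur():
    s=st(); q=s['ee_rot']; return np.array(s['eef_pos'],float),R.from_quat([q[1],q[2],q[3],q[0]]),s
def plan(p,M):
    p0,R0,s=cur(); d=np.array(p)-p0
    rv=np.degrees((R0.inv()*M).as_rotvec())/6
    print('t',round(s['time_s'],1),'pos',p0.round(1),'turn',rv.round(2),'shift before turn',R0.inv().apply(d).round(1),'after',M.inv().apply(d).round(1),'|d|',np.linalg.norm(d).round())
E
python3 - <<'E'
from h import *
c=cap('top'); print(onz(c,419.3,283.6,54))
plan([473,-252,200],tool(93))
E
```

```text
[ 470.00881058 -246.62456642   54.        ]
t 0.2 pos [ 180.9 -492.7  231. ] turn [-1.000e-02 -1.000e-02 -1.214e+01] shift before turn [ 357.2 -125.3   31.1] after [225.1 304.3  31. ] |d| 380.0
```

```bash
python3 -m inch '36 -12.5 0 0 0 0;36 -12.5 0 0 0 0;36 -12.5 0 0 0 0;36 -12.5 0 0 0 0;36 -12.5 0 0 0 0;36 -12.5 0 0 0 0;36 -12.5 0 0 0 0;36 -12.5 0 0 0 0;36 -12.5 0 0 0 0;33 -12.5 0 0 0 0' 1 40
python3 -m inch '0 0 0 0 0 -1.1;0 0 0 0 0 -1.1;0 0 0 0 0 -1.1;0 0 0 0 0 -1.1;0 0 0 0 0 -1.1;0 0 0 0 0 -1.1;0 0 0 0 0 -1.1;0 0 0 0 0 -1.1;0 0 0 0 0 -1.1;0 0 0 0 0 -1.1'
python3 -m inch '0 0 8 0 0 -1.1;0 0 8 0 0 0;0 0 8 0 0 0;0 0 7 0 0 0;0 0 0 0 0 0;0 0 0 0 0 0;0 0 0 0 0 0;0 0 0 0 0 0;0 0 0 0 0 0;0 0 0 0 0 0'
python3 - <<'E'
from h import *
plan([473,-252,200],tool(93)); print(st()['joints'].round(2))
cap('wrist','w1')
E
```

```text
time_s: 1.03
eef_pos: [474.3, -250.8, 231.2]
ee_rot: [-0.0, 0.985, 0.175, -0.0]
force: [0.1, -0.6, 0.7]
grip_width: 0.999
grip_force: 0.0
time_s: 1.87
eef_pos: [472.9, -252.4, 231.1]
ee_rot: [-0.0, 0.728, 0.685, -0.0]
force: [-0.6, -0.1, -0.8]
grip_width: 1.002
grip_force: 0.0
time_s: 2.7
eef_pos: [473.0, -252.6, 200.6]
ee_rot: [0.0, 0.69, 0.724, 0.0]
force: [0.7, -0.2, -0.6]
grip_width: 0.997
grip_force: 0.0
t 2.7 pos [ 473.  -252.6  200.6] turn [ 0.    0.   -0.04] shift before turn [ 0.6 -0.   0.6] after [ 0.6 -0.   0.6] |d| 1.0
[-0.71  0.36  1.51  0.    1.27 -0.76]
```

View pics/w1.png

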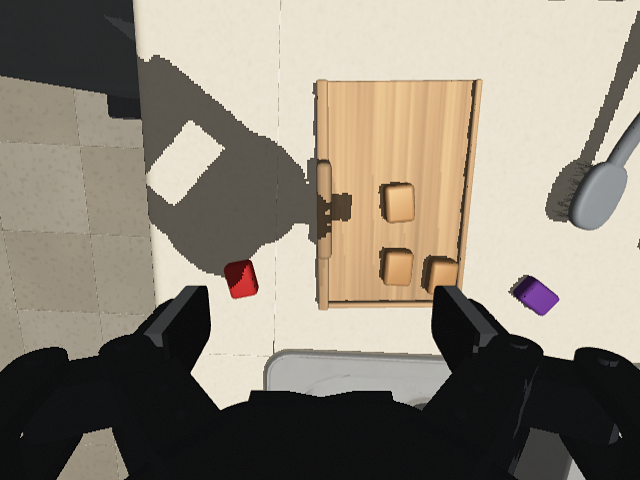

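The wrist view shows the tray with its handle top from (324,160) to (324,258), the open end at row 80, and three rusks at (399,203), (398,267) and (442,275).

Run:
```python
from h import *
c=cap('wrist')
a=onz(c,324,161,54);b=onz(c,324,257.5,54); print(a,b,(a+b)/2,np.linalg.norm(a-b), 'yaw',np.degrees(np.arctan2(-(a-b)[0],(a-b)[1])))
print('widths',onz(c,317.5,210,54),onz(c,331,210,54))
for u,v,z in [(318,80,6),(480,80,6),(317,308,12),(464,308,12)]: print(onz(c,u,v,z).round(1))
for t in (15,20):
    ax=[np.cos(.04),np.sin(.04),0]; M=tool(92.4,t,ax); print(t,M.apply([0,0,1]).round(2)); h=(a+b)/2; h[2]=40; tc=h+19*M.apply([0,0,1]); print(tc); 
    plan(tc,M); plan(tc-100*M.apply([0,0,1]),M)
```

```text
[ 474.02630038 -209.29431688   54.        ] [ 477.91698726 -287.61094659   54.        ] [ 475.97164382 -248.45263173   54.        ] 78.41321274888064 yaw 2.8440552251002784
widths [ 470.76439447 -247.96399538   54.        ] [ 481.50376932 -247.45601149   54.        ]
[ 466.2 -145.4    6. ]
[ 603.7 -138.9    6. ]
[ 474.8 -354.7   12. ]
[ 618.7 -347.9   12. ]
15 [-0.01  0.26 -0.97]
[ 475.77499379 -243.5390034    21.6474093 ]
t 2.8 pos [ 473.  -252.5  200.4] turn [-0.01  2.5   0.06] shift before turn [  8.9   3.2 178.8] after [-37.7   3.1 175. ] |d| 179.0
t 2.8 pos [ 473.  -252.5  200.4] turn [-0.01  2.5   0.06] shift before turn [-17.    3.   82.2] after [-37.7   3.1  75. ] |d| 84.0
20 [-0.01  0.34 -0.94]
[ 475.71177782 -241.95944702   22.14584021]
t 2.8 pos [ 473.  -252.5  200.4] turn [-0.01  3.33  0.06] shift before turn [ 10.4   3.2 178.3] after [-51.2   3.  171.1] |d| 179.0
t 2.8 pos [ 473.  -252.5  200.4] turn [-0.01  3.33  0.06] shift before turn [-23.8   2.9  84.3] after [-51.2   3.   71.1] |d| 88.0
```

```bash
python3 -m inch '0 0 0 0 0.84 0.02;0 0 0 0 0.83 0.02;0 0 0 0 0.83 0.02;0 0 0 0 0.83 0;-17 1 0 0 0 0;-17 1 0 0 0 0;-17 1 0 0 0 0;0 0 35 0 0 0;0 0 36 0 0 0;0 0 0 0 0 0' 0.45 40
python3 -m inch '0 0 20 0 0 0;0 0 20 0 0 0;0 0 20 0 0 0;0 0 15 0 0 0;0 0 0 0 0 0;0 0 0 0 0 0;0 0 0 0 0 0;0 0 0 0 0 0;0 0 0 0 0 0;0 0 0 0 0 0'
python3 - <<'E'
from h import *
plan([475.7,-242,22.1],tool(92.6,20,[np.cos(.045),np.sin(.045),0])); cap('wrist','w2')
E
```

```text
time_s: 3.63
eef_pos: [474.8, -272.7, 110.9]
ee_rot: [-0.131, 0.681, 0.71, 0.12]
force: [-0.3, 1.5, -0.7]
grip_width: 0.449
grip_force: 0.0
time_s: 4.47
eef_pos: [476.0, -250.9, 46.3]
ee_rot: [-0.125, 0.682, 0.711, 0.12]
force: [-0.5, -0.3, 0.1]
grip_width: 0.446
grip_force: 0.0
t 4.5 pos [ 476.  -250.9   46.3] turn [ 0.01  0.01 -0.03] shift before turn [ 0.1  0.1 25.8] after [ 0.   0.1 25.8] |d| 26.0
```

View pics/w2.png

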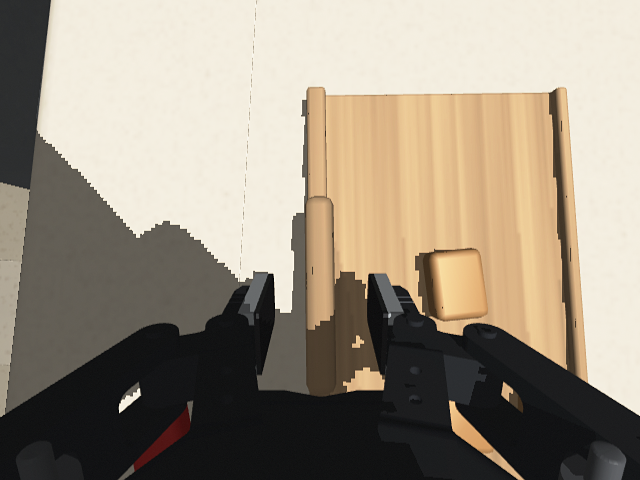

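The wrist view shows the handle (320,290) centred between the pads (265 and 378), and the nearest rusk clear at (455,283). I descend and grip.

```bash
python3 -m inch '0 0 8 0 0 0;0 0 8 0 0 0;0 0 8 0 0 0;0 0 0 0 0 0;0 0 0 0 0 0;0 0 0 0 0 0;0 0 0 0 0 0;0 0 0 0 0 0;0 0 0 0 0 0;0 0 0 0 0 0' 0.45 100
python3 -m inch '0 0 0 0 0 0;0 0 0 0 0 0;0 0 0 0 0 0;0 0 0 0 0 0;0 0 0 0 0 0;0 0 0 0 0 0;0 0 0 0 0 0;0 0 0 0 0 0;0 0 0 0 0 0;0 0 0 0 0 0' 0 100
python3 - <<'E'
from h import *
p,M,s=cur(); print(M.apply([[1,0,0],[0,1,0],[0,0,1]]).round(3), s['force'],s['wrist_torque'])
plan(p+[0,0,130],M)
E
```

```text
time_s: 5.35
eef_pos: [475.4, -242.3, 23.2]
ee_rot: [-0.125, 0.682, 0.711, 0.12]
force: [-0.7, 0.1, 0.3]
grip_width: 0.451
grip_force: 0.0
time_s: 6.18
eef_pos: [475.4, -242.3, 23.3]
ee_rot: [-0.125, 0.682, 0.711, 0.12]
force: [-0.9, -1.0, 5.1]
grip_width: 0.126
grip_force: 98.1
[[-0.039  0.939  0.342]
 [ 0.999  0.042 -0.001]
 [-0.015  0.341 -0.94 ]] [-0.92976992 -0.9704465   5.13397734] [0.0417522  0.18931968 0.12374314]
t 6.2 pos [ 475.4 -242.3   23.3] turn [0. 0. 0.] shift before turn [ 4.440e+01 -1.000e-01 -1.222e+02] after [ 4.440e+01 -1.000e-01 -1.222e+02] |d| 130.0
```

```bash
python3 -m inch '2.2 0 -6 0 0 0;4.4 0 -12 0 0 0;5 0 -13.6 0 0 0;5 0 -13.6 0 0 0;5 0 -13.6 0 0 0;5 0 -13.6 0 0 0;5 0 -13.6 0 0 0;5 0 -13.6 0 0 0;5 0 -13.6 0 0 0;2.8 0 -9 0 0 0'
cat >> h.py <<'E'
T0=tool(92.6,20,[np.cos(.045),np.sin(.045),0])
YAW=R.from_euler('z',2.7,degrees=True)
def liptcp(tilt,lip,yaw=2.7):
    """TCP pose with the tray tilted by tilt deg (lip down), lip at point"""
    r=R.from_euler('z',yaw,degrees=True)
    W=r*R.from_euler('x',-tilt,degrees=True)*YAW.inv()
    M=W*T0
    g=np.array(lip)-(W*YAW).apply([64,105,-34])
    return g+19*M.apply([0,0,1]),M
E
python3 - <<'E'
from h import *
p,M=liptcp(0,[600,-60,100]); print(p); plan(p,M)
for t in (10,20,30,40,50,65):
    p,M=liptcp(t,[612,-45,78]); print(t,p.round(1))
    if t in(30,): plan(p,M)
E
```

```text
time_s: 7.02
eef_pos: [475.6, -242.3, 155.0]
ee_rot: [-0.125, 0.682, 0.711, 0.12]
force: [0.8, 0.5, -3.7]
grip_width: 0.126
grip_force: 97.7
[ 540.72489679 -161.4064455   116.14584021]
t 7.0 pos [ 475.6 -242.3  155. ] turn [ 0.01  0.02 -0.03] shift before turn [60.2 68.5 63.1] after [59.8 68.7 63.1] |d| 111.0
10 [ 552.5 -142.1  111. ]
20 [ 552.2 -135.   126.9]
30 [ 551.7 -125.2  141.2]
t 7.0 pos [ 475.6 -242.3  155. ] turn [-0.01 -4.98 -0.04] shift before turn [102.3  81.   51.7] after [114.2  81.4  -6.1] |d| 140.0
40 [ 551.2 -113.   153.7]
50 [550.5 -98.9 163.8]
65 [549.4 -75.  174.1]
```

```bash
python3 -m inch '6 5 2.2 0 0 0;12 10 4.4 0 0 0;12.2 10 4.4 0 0 0;12.2 10 4.4 0 0 0;12.2 10 4.4 0 0 0;12.2 10 4.4 0 0 0;12.2 10 4.4 0 0 0;12.2 10 4.4 0 0 0;6.4 6 2.4 0 0 0;0 0 0 0 0 0'
python3 -m inch '0 0 0 0 -0.3 0;0 0 0 0 -0.4 0;0 0 0 0 -0.5 0;0 0 0 0 -0.5 0;0 0 0 0 -0.5 0;0 0 0 0 -0.5 0;0 0 0 0 -0.4 0;0 0 0 0 -0.3 0;0 0 0 0 -0.1 0;0 0 0 0 0 0'
python3 - <<'E'
from h import *
p,M=liptcp(21,[612,-45,90]); plan(p,M); p,M=liptcp(30,[612,-45,90]); plan(p,M);cap('scene','s1'); print(st()['joints'].round(2))
E
```

```text
time_s: 7.85
eef_pos: [552.5, -133.3, 152.5]
ee_rot: [-0.126, 0.681, 0.711, 0.12]
force: [0.0, 0.3, -4.3]
grip_width: 0.127
grip_force: 97.8
time_s: 8.68
eef_pos: [551.7, -135.2, 153.2]
ee_rot: [0.006, 0.692, 0.722, -0.007]
force: [0.1, 0.2, -3.1]
grip_width: 0.126
grip_force: 97.7
t 8.7 pos [ 551.7 -135.2  153.2] turn [-0.02  0.01 -0.03] shift before turn [ 1.3  0.5 12.8] after [ 1.3  0.4 12.8] |d| 13.0
t 8.7 pos [ 551.7 -135.2  153.2] turn [-0.02 -1.49 -0.03] shift before turn [10.   0.4 -0.2] after [ 9.8  0.4 -1.8] |d| 10.0
[-0.44  0.47  1.48 -0.02  1.18 -0.47]
```

View pics/s1.png

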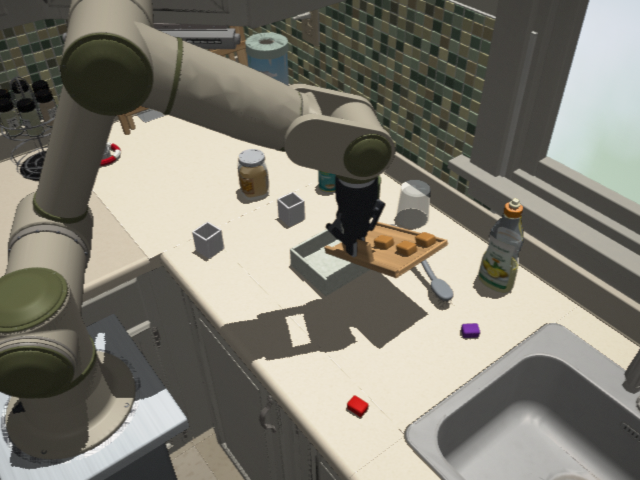

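Scene view: the tray (395,245) is tilted with its lip over the box (325,260) and the rusks still on board, and both beakers are at (208,240) and (291,209). I carry on tilting.

```bash
python3 -m inch '2.7 0 -1.9 0 -.37 0;2.7 0 -1.9 0 -.37 0;2.7 0 -1.9 0 -.37 0;2.7 0 -1.9 0 -.37 0;2.7 0 -1.9 0 -.37 0;2.7 0 -1.9 0 -.37 0;2.7 0 -1.9 0 -.37 0;2.7 0 -1.9 0 -.37 0;2.7 0 -1.9 0 -.37 0;2.7 0 -1.9 0 -.37 0'
python3 -m inch '1.9 0 -2.5 0 -.37 0;1.9 0 -2.5 0 -.37 0;1.9 0 -2.5 0 -.37 0;1.9 0 -2.5 0 -.37 0;1.9 0 -2.5 0 -.37 0;1.9 0 -2.5 0 -.37 0;1.9 0 -2.5 0 -.37 0;1.9 0 -2.5 0 -.37 0;1.9 0 -2.5 0 -.37 0;1.9 0 -2.5 0 -.37 0'
python3 -m inch '0 0 0 0 0 0;0 0 0 0 0 0;0 0 0 0 0 0;0 0 0 0 0 0;0 0 0 0 0 0;0 0 0 0 0 0;0 0 0 0 0 0;0 0 0 0 0 0;0 0 0 0 0 0;0 0 0 0 0 0'
python3 - <<'E'
from h import *
p,M=liptcp(65,[612,-45,80]); plan(p,M);cap('scene','s2'); print(st()['joints'].round(2))
E
```

```text
time_s: 9.57
eef_pos: [550.7, -105.6, 166.6]
ee_rot: [0.145, 0.678, 0.707, -0.14]
force: [-0.1, -0.1, -2.8]
grip_width: 0.126
grip_force: 97.7
time_s: 10.4
eef_pos: [549.6, -76.2, 176.9]
ee_rot: [0.279, 0.639, 0.665, -0.268]
force: [0.3, 0.4, -2.9]
grip_width: 0.122
grip_force: 97.9
time_s: 11.23
eef_pos: [549.6, -75.8, 177.0]
ee_rot: [0.278, 0.638, 0.666, -0.267]
force: [-0.3, -0.0, -3.3]
grip_width: 0.124
grip_force: 98.0
t 11.2 pos [549.6 -75.8 177. ] turn [-0.05  0.07 -0.01] shift before turn [ 1.2 -0.2  0. ] after [ 1.2 -0.2  0. ] |d| 1.0
[-0.02  0.51  1.58 -0.88  1.18  0.34]
```

View pics/s2.png

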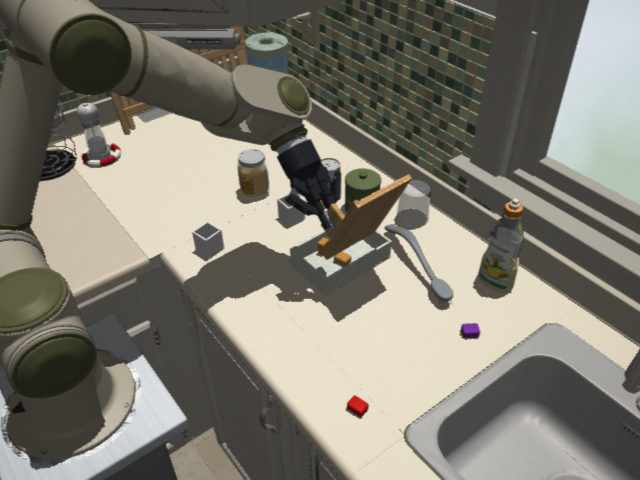

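The scene view shows the tray tilted at about 65° and a rusk in the box at (343,258); the measured load (~3 N) matches an empty tray. I reverse the tilt and go back.

```bash
python3 -m inch '0 0 0 0 .37 0;-1.9 0 2.5 0 .37 0;-1.9 0 2.5 0 .37 0;-1.9 0 2.5 0 .37 0;-1.9 0 2.5 0 .37 0;-1.9 0 2.5 0 .37 0;-1.9 0 2.5 0 .37 0;-1.9 0 2.5 0 .37 0;-1.9 0 2.5 0 .37 0;-1.9 0 2.5 0 .37 0'
python3 -m inch '-2.7 0 1.9 0 .37 0;-2.7 0 1.9 0 .37 0;-2.7 0 1.9 0 .37 0;-2.7 0 1.9 0 .37 0;-2.7 0 1.9 0 .37 0;-2.7 0 1.9 0 .37 0;-2.7 0 1.9 0 .37 0;-2.7 0 1.9 0 .37 0;-2.7 0 1.9 0 .37 0;-2.7 0 1.9 0 .37 0'
python3 -m inch '0 0 0 0 0.5 0;0 0 0 0 0.5 0;0 0 0 0 0.5 0;0 0 0 0 0.5 0;0 0 0 0 0.5 0;0 0 0 0 0.5 0;0 0 0 0 0.5 0;0 0 0 0 0 0;0 0 0 0 0 0;0 0 0 0 0 0'
python3 - <<'E'
from h import *
plan([475.4,-242.3,150],T0)
c=cap('top'); im=c['image'][:,:,::-1]
cv2.imwrite('pics/t2.png',cv2.resize(im[150:350,205:475],(800,592),interpolation=cv2.INTER_CUBIC))
E
```

```text
time_s: 12.12
eef_pos: [550.6, -102.6, 168.2]
ee_rot: [0.144, 0.678, 0.707, -0.139]
force: [0.4, -0.0, -2.8]
grip_width: 0.124
grip_force: 97.9
time_s: 12.95
eef_pos: [551.8, -133.1, 155.9]
ee_rot: [0.005, 0.692, 0.722, -0.006]
force: [-0.0, -0.5, -2.9]
grip_width: 0.126
grip_force: 97.8
time_s: 13.78
eef_pos: [551.9, -132.8, 155.9]
ee_rot: [-0.125, 0.682, 0.711, 0.119]
force: [0.9, 1.0, -3.1]
grip_width: 0.123
grip_force: 97.8
t 13.8 pos [ 551.9 -132.8  155.9] turn [-0.    0.02 -0.03] shift before turn [-101.9  -81.1  -30.5] after [-101.6  -81.4  -30.7] |d| 134.0
```

View pics/t2.png

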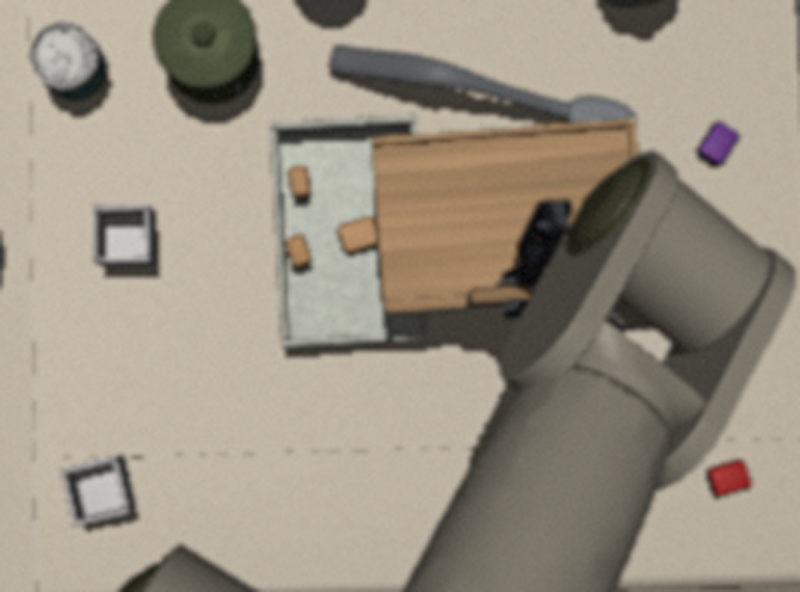

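All three rusks are in the box, at (300,184), (298,252) and (357,236) in the crop, and both beakers are unmoved. Now I set the tray down where it was.

```bash
python3 -m inch '-6 -5 -2 0 0 0;-12 -10 -4 0 0 0;-12 -10 -4 0 0 0;-12 -10 -4 0 0 0;-12 -10 -4 0 0 0;-12 -10 -4 0 0 0;-12 -10 -4 0 0 0;-12 -9 -3 0 0 0;-8 -4 -1 0 0 0;-4 -1 -0.7 0 0 0'
python3 -m inch '-4 0 11.3 0 0 0;-5 0 14 0 0 0;-5 0 14 0 0 0;-5 0 14 0 0 0;-5 0 14 0 0 0;-5 0 14 0 0 0;-5 0 14 0 0 0;-3 0 8 0 0 0;0 0 0 0 0 0;0 0 0 0 0 0'
python3 - <<'E'
from h import *
plan([475.4,-242.3,23.3],T0)
E
```

```text
time_s: 14.67
eef_pos: [476.9, -243.5, 149.9]
ee_rot: [-0.125, 0.682, 0.71, 0.12]
force: [-0.9, -0.1, -2.7]
grip_width: 0.125
grip_force: 97.9
time_s: 15.5
eef_pos: [477.7, -241.8, 40.4]
ee_rot: [-0.126, 0.682, 0.711, 0.12]
force: [0.1, 0.4, -3.1]
grip_width: 0.126
grip_force: 97.7
t 15.5 pos [ 477.7 -241.8   40.4] turn [ 0.    0.   -0.03] shift before turn [-6.2 -2.3 15.9] after [-6.2 -2.3 15.9] |d| 17.0
```

```bash
python3 -m inch '-1 0 2.7 0 0 0;-1 0 2.7 0 0 0;-1 0 2.7 0 0 0;-1 0 2.7 0 0 0;-.7 0 1.9 0 0 0;-.5 0 1.2 0 0 0;-.3 0 1 0 0 0;-.2 0 .5 0 0 0;0 0 0 0 0 0;0 0 0 0 0 0'
python3 - <<'E'
from h import *
plan([475.4,-242.3,23.3],T0); print(st()['wrist_torque'])
E
```

```text
time_s: 16.33
eef_pos: [477.4, -242.1, 23.8]
ee_rot: [-0.125, 0.682, 0.711, 0.12]
force: [1.1, -0.0, -3.2]
grip_width: 0.121
grip_force: 97.9
t 16.3 pos [ 477.4 -242.1   23.8] turn [ 0.    0.   -0.03] shift before turn [-0.3 -2.   0.5] after [-0.3 -2.   0.5] |d| 2.0
[-0.31622002  0.05355355  0.05014793]
```

```bash
python3 -m inch '-.2 0 .6 0 0 0;-.2 0 .6 0 0 0;-.2 0 .6 0 0 0;0 0 0 0 0 0;0 0 0 0 0 0;0 0 0 0 0 0;0 0 0 0 0 0;0 0 0 0 0 0;0 0 0 0 0 0;0 0 0 0 0 0'
python3 -m inch '0 0 0 0 0 0;0 0 0 0 0 0;0 0 0 0 0 0;0 0 0 0 0 0;0 0 0 0 0 0;0 0 0 0 0 0;0 0 -5 0 0 0;0 0 -15 0 0 0;0 0 -30 0 0 0;0 0 -35 0 0 0' 0.45 40
python3 - <<'E'
from h import *
c=cap('wrist','w3')
plan([595,130,200],tool(90)); print(st()['joints'].round(2))
E
```

```text
time_s: 17.17
eef_pos: [477.5, -242.1, 23.3]
ee_rot: [-0.125, 0.682, 0.711, 0.12]
force: [-3.2, 1.4, 10.4]
grip_width: 0.125
grip_force: 100.0
time_s: 18.0
eef_pos: [478.0, -270.5, 102.0]
ee_rot: [-0.127, 0.682, 0.711, 0.12]
force: [-0.1, -0.0, -0.6]
grip_width: 0.453
grip_force: 0.0
t 18.1 pos [ 480.3 -274.9  109.1] turn [-0.02 -3.26  0.4 ] shift before turn [407.  131.7  48.8] after [404.9 114.7 -90.9] |d| 431.0
[-0.84  0.61  1.42  0.22  1.38 -0.95]
```

View pics/w3.png

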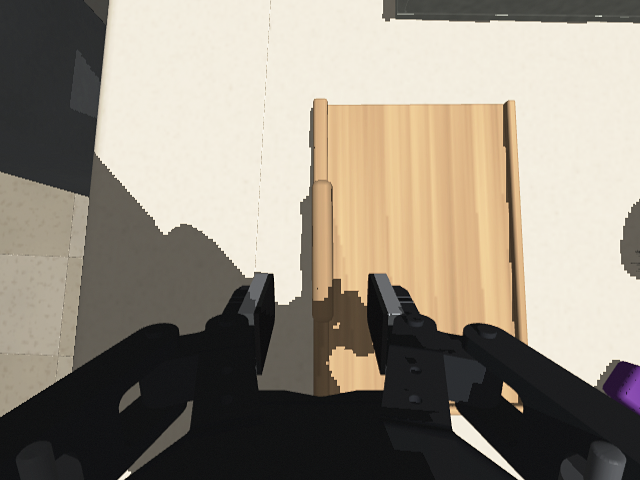

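Tray released, standing level with an empty floor (handle at (323,250)). Next I go towards beaker a.

```bash
python3 -m inch '4 0 -11 0 0 0;8 0 -22 0 0 0;12 0 -33 0 0 0;10 0 -28 0 0 0;0 0 0 0 0 0;0 0 0 0 0 0;0 0 0 0 0 0;0 0 0 0 0 0;0 0 0 0 0 0;0 0 0 0 0 0' 1
python3 -m inch '20 10 8 0 0 0;32 15 11.5 0 0 0;32 15 11.5 0 0 0;32 15 11.5 0 0 0;32 15 11.5 0 0 0;32 15 11.5 0 0 0;32 15 11.5 0 0 0;32 15 11.5 0 0 0;32 15 11.5 0 0 0;32 15 11.5 0 0 0'
python3 -m inch '0 0 0 0 0 0;0 0 0 0 0 0;0 0 0 0 0 0;0 0 0 0 0 0;0 0 0 0 0 0;0 0 0 0 0 0;0 0 0 0 0 0;0 0 0 0 0 0;0 0 0 0 0 0;0 0 0 0 0 0'
python3 - <<'E'
from h import *
c=cap('wrist','w4'); p,M,s=cur(); print(p.round(),proj(c,[611,175,58]),proj(c,[403,201,58]))
E
```

```text
time_s: 18.88
eef_pos: [478.5, -270.9, 200.8]
ee_rot: [-0.126, 0.682, 0.711, 0.12]
force: [-0.4, -0.5, 0.1]
grip_width: 1.002
grip_force: 0.0
time_s: 19.72
eef_pos: [610.1, 64.1, 201.7]
ee_rot: [-0.126, 0.682, 0.711, 0.12]
force: [0.4, -0.9, -0.5]
grip_width: 0.999
grip_force: 0.0
time_s: 20.55
eef_pos: [609.9, 62.1, 202.1]
ee_rot: [-0.125, 0.682, 0.711, 0.12]
force: [-0.2, -0.7, 0.1]
grip_width: 1.001
grip_force: 0.0
[610.  62. 202.] [[327.12471362 141.90569652]] [[ 81.12350178 101.96865291]]
```

View pics/w4.png

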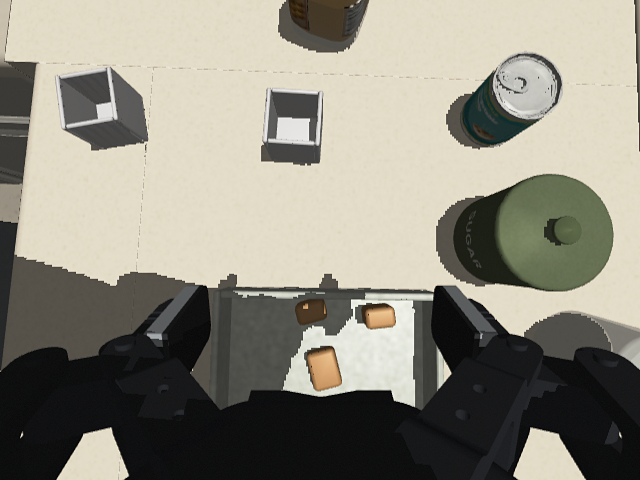

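The wrist view shows beaker a with rim corners (266,88), (323,90), (321,138) and (265,137), away from the expected (327,142). It has been knocked aside by ~3-4 cm. Beaker b is at (87,95) as expected, and the rusks are in the box.

Run:
```python
from h import *
c=cap('wrist'); im=c['image']
cv2.imwrite('pics/z4.png',cv2.resize(im[75:175,250:340,::-1],(540,600),interpolation=cv2.INTER_NEAREST))
for q in([(266,88),(323,90),(321,138),(265,137)],[(57,75),(111,68),(118,120),(66,127)]):
    P=np.array([onz(c,*x,58) for x in q])[:,:2]; print(P.round(),P.mean(0).round(1),[np.linalg.norm(P[i]-P[i-1]).round(1) for i in range(4)])
t=cap('top'); im=t['image'][:,:,::-1]; g=im[200:260,225:275].astype(int); bg=np.median(im[290:297,260:290].reshape(-1,3),0)
mm=(np.abs(g-bg).sum(2)>60).astype(np.uint8); k=max(cv2.findContours(mm,0,2,offset=(225,200))[0],key=cv2.contourArea); print(cv2.boundingRect(k))
```

```text
[[558. 220.]
 [606. 220.]
 [606. 178.]
 [559. 177.]] [582.1 198.6] [np.float64(42.4), np.float64(48.1), np.float64(41.5), np.float64(46.7)]
[[380. 224.]
 [425. 232.]
 [435. 187.]
 [392. 179.]] [408.4 205.3] [np.float64(46.5), np.float64(45.8), np.float64(46.2), np.float64(43.6)]
(230, 235, 23, 25)
```

View pics/z4.png

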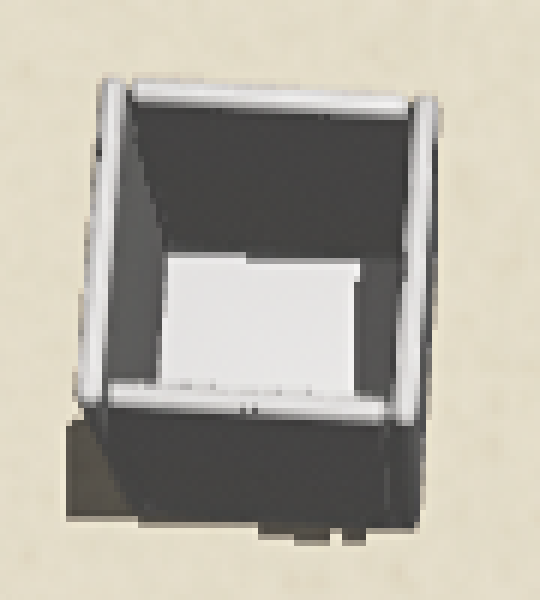

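The crop (scale 6, origin (250,75)) gives a's rim corners: (101,78), (438,98), (418,424) and (80,404).

Run:
```python
from h import *
c=cap('wrist')
q=[(266.8,88),(323,91.3),(319.7,145.7),(263.3,142.3)]
P=np.array([onz(c,*x,58) for x in q])[:,:2]; print(P.round(1),P.mean(0).round(1),[np.linalg.norm(P[i]-P[i-1]).round(1) for i in range(4)])
e=(P[1]-P[0]+P[2]-P[3]); yaw=np.degrees(np.arctan2(e[1],e[0])); print('yaw',yaw)
ctr=np.r_[P.mean(0),31]
M=tool(90+yaw,45,[np.cos(np.radians(yaw)),np.sin(np.radians(yaw)),0]); z=M.apply([0,0,1]); print(z)
plan(ctr+19*z-110*z,M); plan(ctr+19*z,M)
```

```text
[[558.3 219.6]
 [605.8 218.6]
 [604.9 171.6]
 [557.9 172.6]] [581.7 195.6] [np.float64(47.0), np.float64(47.5), np.float64(47.0), np.float64(47.0)]
yaw -1.1777084720006423
[ 0.01453348  0.70695741 -0.70710678]
t 20.8 pos [609.9  62.2 202. ] turn [-0.33  4.17  0.5 ] shift before turn [ 29.6 -26.5 124.3] after [-27.  -30.9 123.8] |d| 130.0
t 20.8 pos [609.9  62.2 202. ] turn [-0.33  4.17  0.5 ] shift before turn [ 75.9 -21.5 223.9] after [-27.  -30.9 233.8] |d| 237.0
```

```bash
python3 -m inch '0 0 0 -.055 .695 .083;0 0 0 -.055 .695 .083;0 0 0 -.055 .695 .083;0 0 0 -.055 .695 .083;0 0 0 -.055 .695 .083;0 0 0 -.055 .695 .083;-13 -15 0 0 0 0;-14 -16 0 0 0 0;0 0 20 0 0 0;0 0 30 0 0 0' 1 40
python3 -m inch '0 0 30 0 0 0;0 0 30 0 0 0;0 0 14 0 0 0;0 0 0 0 0 0;0 0 0 0 0 0;0 0 0 0 0 0;0 0 0 0 0 0;0 0 0 0 0 0;0 0 0 0 0 0;0 0 0 0 0 0'
python3 - <<'E'
from h import *
yaw=-1.2; M=tool(90+yaw,45,[np.cos(np.radians(yaw)),np.sin(np.radians(yaw)),0]); z=M.apply([0,0,1])
plan(np.array([581.7,195.6,31])+19*z,M)
c=cap('wrist','w5'); print(st()['joints'].round(2))
E
```

```text
time_s: 21.58
eef_pos: [580.0, 77.4, 148.2]
ee_rot: [-0.266, 0.661, 0.646, 0.274]
force: [1.5, -0.3, 0.0]
grip_width: 0.997
grip_force: 0.0
time_s: 22.42
eef_pos: [580.5, 131.0, 95.6]
ee_rot: [-0.267, 0.66, 0.647, 0.274]
force: [-0.1, 0.2, 0.2]
grip_width: 1.003
grip_force: 0.0
t 22.4 pos [580.5 131.   95.6] turn [0.   0.   0.01] shift before turn [  0.   -0.2 110.4] after [  0.   -0.2 110.4] |d| 110.0
[-0.29  0.67  1.54  0.79  1.29 -0.64]
```

View pics/w5.png

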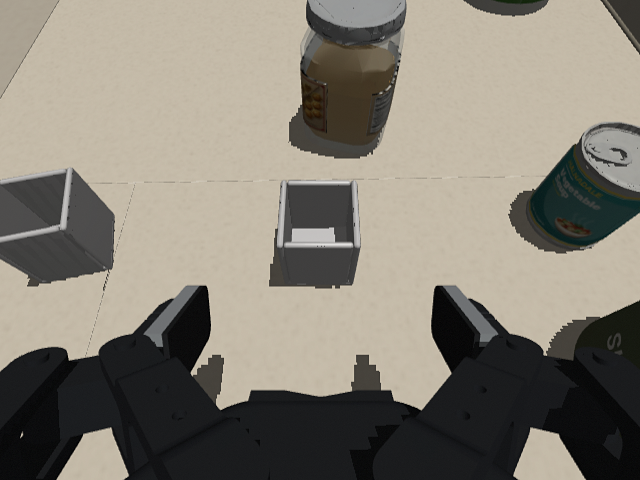

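Wrist view: the beaker (318,235) is centred between the pads. I advance and grip.

```bash
python3 -m inch '0 0 20 0 0 0;0 0 20 0 0 0;0 0 20 0 0 0;0 0 20 0 0 0;0 0 18 0 0 0;0 0 8 0 0 0;0 0 4 0 0 0;0 0 0 0 0 0;0 0 0 0 0 0;0 0 0 0 0 0' 1 50
python3 -m inch '0 0 0 0 0 0;0 0 0 0 0 0;0 0 0 0 0 0;0 0 0 0 0 0;0 0 0 0 0 0;0 0 0 0 0 0;0 0 0 0 0 0;0 0 0 0 0 0;0 0 0 0 0 0;0 0 0 0 0 0' 0 50
python3 -m inch '3 0 -3 0 0 0;6 0 -6 0 0 0;12 0 -12 0 0 0;12 0 -12 0 0 0;12 0 -12 0 0 0;12 0 -12 0 0 0;12 0 -12 0 0 0;12 0 -12 0 0 0;6 0 -6 0 0 0;0 0 0 0 0 0'
python3 - <<'E'
from h import *
M=tool(90,-45,[1,0,0]); z=M.apply([0,0,1])
plan(np.array([430,-10,130])+19*z,M)
M=tool(90,45,[1,0,0]); z=M.apply([0,0,1])
plan(np.array([430,-10,130])+19*z,M)
E
```

```text
time_s: 23.3
eef_pos: [582.5, 208.5, 18.3]
ee_rot: [-0.267, 0.66, 0.647, 0.274]
force: [0.4, 0.6, 1.1]
grip_width: 0.999
grip_force: 0.0
time_s: 24.13
eef_pos: [582.2, 209.1, 17.9]
ee_rot: [-0.268, 0.66, 0.647, 0.274]
force: [-0.3, -3.6, 5.2]
grip_width: 0.559
grip_force: 51.7
time_s: 24.97
eef_pos: [582.4, 209.2, 142.4]
ee_rot: [-0.267, 0.659, 0.647, 0.274]
force: [0.1, 0.2, -1.5]
grip_width: 0.557
grip_force: 51.5
t 25.0 pos [582.4 209.2 142.4] turn [  0.04 -15.    -0.21] shift before turn [-184.6 -147.8 -148.7] after [-146.2 -152.4  182.8] |d| 279.0
t 25.0 pos [582.4 209.2 142.4] turn [ 0.16  0.   -0.11] shift before turn [-165.6 -148.3 -129.7] after [-163.8 -152.4 -127.2] |d| 257.0
```

```bash
python3 -m inch '-10 -8 -8 0 0 0;-20 -16 -16 0 0 0;-20 -16 -16 0 0 0;-20 -16 -16 0 0 0;-20 -16 -16 0 0 0;-20 -16 -16 0 0 0;-20 -16 -16 0 0 0;-20 -16 -16 0 0 0;-20 -16 -16 0 0 0;-15 -12 -13 0 0 -.1'
python3 -m inch '0 0 0 0 -.5 0;0 0 0 0 -.85 0;0 0 0 0 -.85 0;0 0 0 0 -.85 0;0 0 0 0 -.85 0;0 0 0 0 -.85 0;0 0 0 0 -.85 0;0 0 0 0 -.85 0;0 0 0 0 -.85 0;0 0 0 0 -.85 0'
python3 -m inch '0 0 0 0 -.85 0;0 0 0 0 -.85 0;0 0 0 0 -.85 0;0 0 0 0 -.85 0;0 0 0 0 -.85 0;0 0 0 0 -.85 0;0 0 0 0 -.85 0;0 0 0 0 -.85 0;0 0 0 0 -.05 0;0 0 0 0 0 0'
python3 - <<'E'
from h import *
M=tool(90,-45,[1,0,0]); z=M.apply([0,0,1])
plan(np.array([430,-10,40])+19*z,M); print(st()['joints'].round(2))
cap('wrist','w6')
E
```

```text
time_s: 25.8
eef_pos: [427.7, -25.2, 114.1]
ee_rot: [-0.267, 0.657, 0.65, 0.275]
force: [0.4, -0.4, -1.0]
grip_width: 0.558
grip_force: 51.7
time_s: 26.63
eef_pos: [429.0, -23.8, 114.7]
ee_rot: [0.028, 0.711, 0.702, -0.023]
force: [0.1, -0.5, -1.6]
grip_width: 0.559
grip_force: 51.5
time_s: 27.47
eef_pos: [428.6, -23.3, 113.7]
ee_rot: [0.27, 0.658, 0.649, -0.27]
force: [0.6, -0.2, -0.9]
grip_width: 0.556
grip_force: 51.6
t 27.5 pos [428.6 -23.3 113.7] turn [-0.05 -0.02 -0.1 ] shift before turn [61.4  1.  61.8] after [61.6  1.4 61.7] |d| 87.0
[ 0.09  0.43  1.91 -0.9   1.11  0.66]
```

View pics/w6.png

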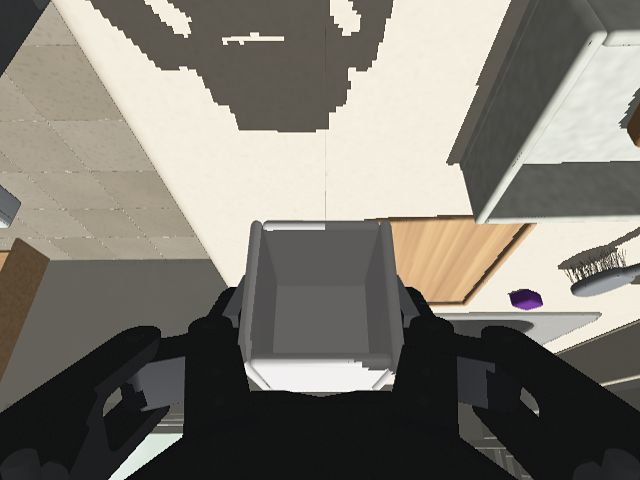

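The wrist view shows the beaker held with its mouth towards the camera (320,290), so the 90° flip held. I lower it onto its side.

```bash
python3 -m inch '10 0 10 0 0 0;12 0 12 0 0 0;12 0 12 0 0 0;12 0 12 0 0 0;12 0 12 0 0 0;6 0 6 0 0 0;3 0 3 0 0 0;2 0 2 0 0 0;1.5 0 1.5 0 0 0;0 0 0 0 0 0'
python3 -c "
from h import *
p,M,s=cur(); print(p,s['force'],s['joints'].round(2))"
```

```text
time_s: 28.35
eef_pos: [430.2, -24.0, 15.6]
ee_rot: [0.271, 0.659, 0.648, -0.269]
force: [-0.5, -0.2, -1.5]
grip_width: 0.558
grip_force: 51.6
[430.1533174  -24.04579893  15.62694023] [-0.5204885  -0.15273864 -1.50987392] [ 0.09  0.64  1.93 -1.02  0.98  0.88]
```

```bash
python3 -m inch '1 0 1 0 0 0;1 0 1 0 0 0;.7 0 .7 0 0 0;.4 0 .4 0 0 0;.3 0 .3 0 0 0;0 0 0 0 0 0;0 0 0 0 0 0;0 0 0 0 0 0;0 0 0 0 0 0;0 0 0 0 0 0'
python3 -m inch '0 0 0 0 0 0;0 0 0 0 0 0;0 0 0 0 0 0;0 0 0 0 0 0;0 0 0 0 0 0;0 0 0 0 0 0;0 0 0 0 0 0;0 0 -10 0 0 0;0 0 -25 0 0 0;0 0 -35 0 0 0' 1
python3 -m inch '0 0 -35 0 0 0;0 0 -35 0 0 0;0 0 -30 0 0 0;0 0 0 0 .8 0;0 0 0 0 .8 0;0 0 0 0 .8 0;0 0 0 0 .8 0;0 0 0 0 .8 0;0 0 0 0 .8 0;0 0 0 0 .8 0'
python3 -m inch '-40 0 0 0 .8 0;-40 0 0 0 .8 0;-40 0 0 0 .8 0;0 0 0 0 .8 0;0 0 0 0 .8 0;0 0 0 0 .8 0;0 0 0 0 .8 0;0 0 0 0 .8 0;0 0 0 0 .8 0;0 0 0 0 .8 0'
python3 - <<'E'
from h import *
M=tool(90,45,[1,0,0]); z=M.apply([0,0,1])
plan(np.array([430,-12.9,26])-90*z,M); c=cap('wrist','w7'); print(proj(c,[430,-12.9,24]))
E
```

```text
time_s: 29.18
eef_pos: [430.2, -24.0, 12.0]
ee_rot: [0.272, 0.658, 0.648, -0.27]
force: [-3.6, 6.2, 16.1]
grip_width: 0.552
grip_force: 53.5
time_s: 30.02
eef_pos: [429.1, 25.6, 59.9]
ee_rot: [0.27, 0.659, 0.648, -0.271]
force: [-0.2, 0.6, 0.1]
grip_width: 1.0
grip_force: 0.0
time_s: 30.85
eef_pos: [430.6, 97.0, 131.6]
ee_rot: [0.071, 0.708, 0.699, -0.066]
force: [0.1, 0.1, 1.0]
grip_width: 0.996
grip_force: 0.0
time_s: 31.68
eef_pos: [429.5, -16.2, 145.1]
ee_rot: [-0.215, 0.675, 0.669, 0.223]
force: [-0.4, -0.3, 0.4]
grip_width: 0.999
grip_force: 0.0
t 31.7 pos [429.5 -16.2 145.1] turn [ 0.13  1.48 -0.03] shift before turn [-81.5   0.7   9.2] after [-81.9   0.5  -3.5] |d| 82.0
[[319.15769197 322.44466444]]
```

View pics/w7.png

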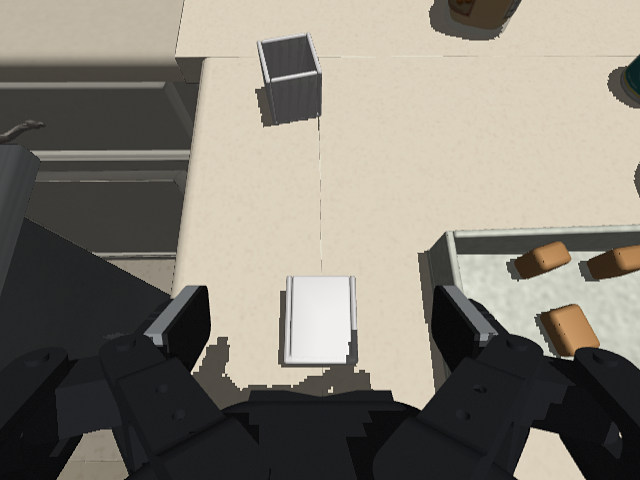

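Wrist view: the beaker lies on its side at (320,320), square to the tool, with its mouth pointing away. I pick it from the -y side.

```bash
python3 -m inch '-14 0 0 0 0 0;-27 0 0 0 0 0;-27 0 0 0 0 0;-14 0 0 0 0 0;0 0 0 .02 .5 0;0 0 0 .02 .5 0;0 0 0 .02 .48 0;0 0 0 0 0 0;0 0 0 0 0 0;0 0 0 0 0 0' 1 50
python3 - <<'E'
from h import *
M=tool(90,45,[1,0,0]); z=M.apply([0,0,1])
plan([430,0.5,13],M); c=cap('wrist'); im=c['image']
h=cv2.cvtColor(im,cv2.COLOR_RGB2HSV); m=((h[:,:,1]<20)&(h[:,:,2]>130)).astype(np.uint8); m[:200]=0; m[:,:220]=0;m[:,420:]=0
k=max(cv2.findContours(m,0,2)[0],key=cv2.contourArea); print(cv2.minAreaRect(k)); print(proj(c,[[430-24,-42,48],[430+24,-42,48],[430,16,48]]))
E
```

```text
time_s: 32.57
eef_pos: [428.6, -82.7, 96.3]
ee_rot: [-0.267, 0.657, 0.652, 0.27]
force: [0.3, 0.3, -0.2]
grip_width: 0.998
grip_force: 0.0
t 32.6 pos [428.6 -82.7  96.3] turn [ 0.06  0.07 -0.05] shift before turn [  0.7   0.6 117.7] after [-1.000e-01  1.400e+00  1.177e+02] |d| 118.0
((322.5, 227.5), (55.0, 79.0), 90.0)
[[280.34303084 255.86154034]
 [362.35980887 255.23603455]
 [320.51207556 176.53981429]]
```

```bash
python3 -m inch '0 0 15 0 0 0;0 0 20 0 0 0;0 0 20 0 0 0;0 0 20 0 0 0;0 0 18 0 0 0;0 0 12 0 0 0;0 0 7 0 0 0;0 0 4 0 0 0;0 0 1 0 0 0;0 0 0 0 0 0' 1 50
python3 -m inch '0 0 0 0 0 0;0 0 0 0 0 0;0 0 0 0 0 0;0 0 0 0 0 0;0 0 0 0 0 0;0 0 0 0 0 0;0 0 0 0 0 0;0 0 0 0 0 0;0 0 0 0 0 0;0 0 0 0 0 0' 0 50
python3 -m inch '3 0 -3 0 0 0;6 0 -6 0 0 0;12 0 -12 0 0 0;12 0 -12 0 0 0;12 0 -12 0 0 0;12 0 -12 0 0 0;12 0 -12 0 0 0;12 0 -12 0 0 0;6 0 -6 0 0 0;0 0 0 0 0 0'
python3 -m inch '0 0 0 0 -.5 0;0 0 0 0 -.85 0;0 0 0 0 -.85 0;0 0 0 0 -.85 0;0 0 0 0 -.85 0;0 0 0 0 -.85 0;0 0 0 0 -.85 0;0 0 0 0 -.85 0;0 0 0 0 -.85 0;0 0 0 0 -.85 0'
python3 -m inch '0 0 0 0 -.85 0;0 0 0 0 -.85 0;0 0 0 0 -.85 0;0 0 0 0 -.85 0;0 0 0 0 -.85 0;0 0 0 0 -.85 0;0 0 0 0 -.85 0;0 0 0 0 -.9 0;0 0 0 0 0 0;0 0 0 0 0 0'
python3 - <<'E'
from h import *
c=cap('wrist','w8'); t=cap('top'); im=t['image'][:,:,::-1]; hsv=cv2.cvtColor(im,cv2.COLOR_BGR2HSV)
m=cv2.inRange(hsv,(8,70,60),(22,255,255)); m[:, :355]=0; m[:200]=0;m[300:]=0;m[:,470:]=0
cs=max(cv2.findContours(m,0,2)[0],key=cv2.contourArea); r=cv2.minAreaRect(cs)
P=np.array([onz(t,*p,8) for p in cv2.boxPoints(r)]); print(P.round(1),P.mean(0).round(1))
plan([540,-250,150],tool(93,-45,[np.cos(.05),np.sin(.05),0]))
E
```

```text
time_s: 33.45
eef_pos: [429.6, -0.9, 13.2]
ee_rot: [-0.267, 0.657, 0.651, 0.271]
force: [0.1, -0.3, 1.0]
grip_width: 1.001
grip_force: 0.0
time_s: 34.28
eef_pos: [429.5, -0.9, 13.3]
ee_rot: [-0.267, 0.657, 0.651, 0.271]
force: [-0.6, -3.4, 6.4]
grip_width: 0.555
grip_force: 51.5
time_s: 35.12
eef_pos: [429.6, -0.2, 137.4]
ee_rot: [-0.266, 0.657, 0.652, 0.271]
force: [0.2, 0.8, -1.1]
grip_width: 0.559
grip_force: 51.5
time_s: 35.95
eef_pos: [429.0, 0.1, 135.6]
ee_rot: [0.027, 0.71, 0.704, -0.027]
force: [-0.6, -0.1, -1.2]
grip_width: 0.556
grip_force: 51.5
time_s: 36.78
eef_pos: [428.8, 0.6, 134.7]
ee_rot: [0.269, 0.655, 0.651, -0.273]
force: [-0.4, 0.5, -0.4]
grip_width: 0.552
grip_force: 51.5
[[ 605.2 -141.3    8. ]
 [ 614.7 -352.2    8. ]
 [ 474.1 -355.8    8. ]
 [ 464.7 -146.6    8. ]] [ 539.7 -249.     8. ]
t 36.9 pos [ 4.292e+02 -2.000e-01  1.359e+02] turn [-0.4   0.02 -0.42] shift before turn [-185.5  113.1  166.3] after [-190.6   97.7  170.3] |d| 274.0
```

View pics/w8.png

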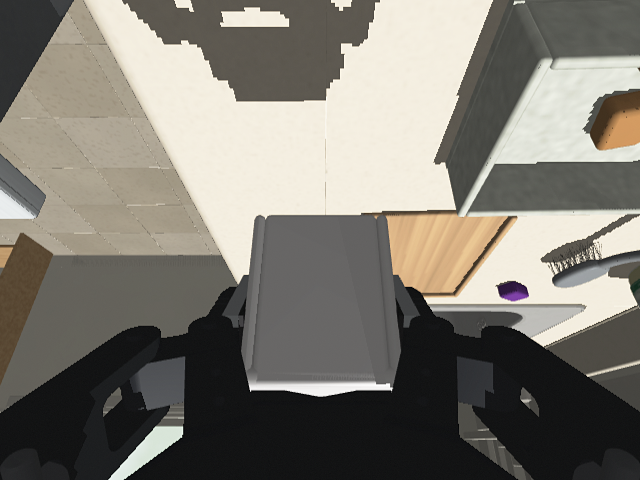

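Wrist view: the beaker is now upside down in the grip (bottom face at (320,300)). I've reached (in fact, by one, passed) the picture limit, so from here I measure numerically only.

Run:
```python
from h import *
M=tool(92,-45,[np.cos(.04),np.sin(.04),0])
plan([551,-307.5,80],M); plan([551,-307.5,24],M)
```

```text
t 36.9 pos [ 4.292e+02 -2.000e-01  1.359e+02] turn [-0.33  0.02 -0.29] shift before turn [-176.4  124.6  256.4] after [-180.5  110.3  260.1] |d| 335.0
t 36.9 pos [ 4.292e+02 -2.000e-01  1.359e+02] turn [-0.33  0.02 -0.29] shift before turn [-136.8  124.6  295.9] after [-140.9  110.1  299.7] |d| 349.0
```

```bash
python3 -m inch '-12 7 12 0 0 0;-22 12.5 22 0 0 0;-26 15 26 0 0 0;-26 15 26 0 0 0;-26 15 26 0 0 0;-26 15 26 0 0 0;-26 15 26 0 0 0;-22 12.5 22 0 0 0;-18 11 18 0 0 0;-12 7 13 0 0 0'
python3 -m inch '0 0 0 -.11 0 -.1;0 0 0 -.11 0 -.1;0 0 0 -.11 0 -.1;0 0 0 0 0 0;0 0 0 0 0 0;0 0 0 0 0 0;0 0 0 0 0 0;0 0 0 0 0 0;0 0 0 0 0 0;0 0 0 0 0 0'
python3 - <<'E'
from h import *
M=tool(92,-45,[np.cos(.04),np.sin(.04),0])
plan([551,-307.5,24],M); print(st()['joints'].round(2))
E
```

```text
time_s: 37.72
eef_pos: [551.4, -311.0, 137.8]
ee_rot: [0.271, 0.657, 0.648, -0.273]
force: [0.2, 0.1, -1.0]
grip_width: 0.55
grip_force: 51.6
time_s: 38.55
eef_pos: [551.6, -307.2, 136.8]
ee_rot: [0.278, 0.641, 0.665, -0.266]
force: [-0.4, 0.2, -1.6]
grip_width: 0.558
grip_force: 51.8
t 38.5 pos [ 551.6 -307.2  136.8] turn [0.   0.04 0.02] shift before turn [79.9 -0.9 79.6] after [79.6 -1.  80. ] |d| 113.0
[-0.44  0.57  1.59 -1.    0.85  0.17]
```

```bash
python3 -m inch '8 0 8 0 0 0;12 0 12 0 0 0;12 0 12 0 0 0;12 0 12 0 0 0;12 0 12 0 0 0;10 0 10 0 0 0;6 0 6 0 0 0;3 0 3 0 0 0;2 0 2 0 0 0;0 0 0 0 0 0'
python3 -m inch '.8 0 .8 0 0 0;.8 0 .8 0 0 0;.7 0 .7 0 0 0;.6 0 .6 0 0 0;.4 0 .4 0 0 0;0 0 0 0 0 0;0 0 0 0 0 0;0 0 0 0 0 0;0 0 0 0 0 0;0 0 0 0 0 0'
```

```text
time_s: 39.38
eef_pos: [552.0, -307.8, 28.0]
ee_rot: [0.278, 0.641, 0.664, -0.266]
force: [-0.7, -0.5, -0.8]
grip_width: 0.556
grip_force: 51.8
time_s: 40.22
eef_pos: [552.0, -307.9, 23.7]
ee_rot: [0.278, 0.641, 0.664, -0.266]
force: [-1.2, 1.2, 5.0]
grip_width: 0.559
grip_force: 52.2
```

```bash
python3 -m inch '0 0 0 0 0 0;0 0 0 0 0 0;0 0 0 0 0 0;0 0 0 0 0 0;0 0 0 0 0 0;0 0 -5 0 0 0;0 0 -15 0 0 0;0 0 -30 0 0 0;0 0 -35 0 0 0;0 0 -35 0 0 0' 0.78
python3 -m inch '0 0 -30 0 .8 0;0 0 -10 0 .8 0;0 0 0 0 .8 0;0 0 0 0 .8 0;0 0 0 0 .8 0;0 0 0 0 .8 0;0 0 0 0 .8 0;0 0 0 0 .8 0;0 0 0 0 .8 0;0 0 0 0 .8 0' 1
python3 - <<'E'
from h import *
M=tool(100,25,[np.cos(.2),np.sin(.2),0])
plan([415,80,190],M); print(st()['joints'].round(2))
E
```

```text
time_s: 41.05
eef_pos: [547.9, -220.9, 109.1]
ee_rot: [0.278, 0.641, 0.665, -0.266]
force: [0.9, 0.2, 0.6]
grip_width: 0.781
grip_force: 0.0
time_s: 41.88
eef_pos: [547.7, -193.6, 137.9]
ee_rot: [-0.017, 0.692, 0.721, 0.02]
force: [0.1, 0.5, 0.4]
grip_width: 0.999
grip_force: 0.0
t 41.9 pos [ 547.7 -193.6  137.9] turn [ 0.47  3.66 -1.24] shift before turn [ 281.1 -121.3  -38.1] after [286.9 -83.   77.3] |d| 308.0
[-0.56  0.53  1.44  0.05  1.2  -0.62]
```

```bash
python3 -m inch '15 -6 -6 0 0 0;28 -12 -10 0 0 0;30 -13 -11 0 0 0;30 -13 -11 0 0 0;30 -13 0 0 0 0;30 -13 0 0 0 0;30 -13 0 0 0 0;30 -13 0 0 0 0;30 -13 0 0 0 0;28 -12 0 0 0 0'
python3 -m inch '0 0 0 .07 .6 -.2;0 0 0 .07 .6 -.2;0 0 0 .07 .6 -.2;0 0 0 .07 .6 -.2;0 0 0 .07 .6 -.2;0 0 0 .07 .6 -.2;0 0 0 0 0 0;0 0 0 0 0 0;0 0 0 0 0 0;0 0 0 0 0 0'
python3 - <<'E'
from h import *
c=cap('wrist','w9'); p,M,s=cur(); print(p.round())
im=c['image']; h=cv2.cvtColor(im,cv2.COLOR_RGB2HSV)
q=proj(c,[[405,203,58],[405,203,0]]); print(q)
# beaker (grey/white, unsaturated) vs beige worktop
m=(h[:,:,1]<18).astype(np.uint8); m[280:]=0
n,l,stt,ce=cv2.connectedComponentsWithStats(m)
for i in range(1,n):
    if stt[i,4]>300: print(stt[i],ce[i].round())
print(h[int(q[0,1]),int(q[0,0])],np.median(h[100:200,200:450].reshape(-1,3),0))
# tray: verify placed beaker from the top camera
t=cap('top'); hs=cv2.cvtColor(t['image'],cv2.COLOR_RGB2HSV); m=((hs[:,:,1]<40)&(hs[:,:,2]>90)).astype(np.uint8); k=np.zeros_like(m); k[230:282,378:456]=m[230:282,378:456]
n,l,stt,ce=cv2.connectedComponentsWithStats(k); i=1+np.argmax(stt[1:,4]); print('placed',stt[i],onz(t,*ce[i],64))
E
```

```text
time_s: 42.72
eef_pos: [414.1, 81.6, 188.3]
ee_rot: [-0.016, 0.693, 0.721, 0.018]
force: [0.2, 0.4, -0.4]
grip_width: 0.999
grip_force: 0.0
time_s: 43.55
eef_pos: [415.5, 79.9, 187.8]
ee_rot: [-0.164, 0.631, 0.747, 0.132]
force: [-0.4, 0.9, -0.2]
grip_width: 0.998
grip_force: 0.0
[416.  80. 188.]
[[334.36392519 139.47511826]
 [332.76467556 163.62166189]]
[ 589    0   51   79 1928] [620.  23.]
[ 306  109   61   77 4175] [336. 146.]
[    0   153   216   127 15495] [ 78. 233.]
[  0   3 166] [ 20.  24. 236.]
placed [429 240  21  21 396] [ 549.86117279 -296.89368571   64.        ]
```

Run:
```python
from h import *
c=cap('wrist'); im=c['image']; h=cv2.cvtColor(im,cv2.COLOR_RGB2HSV)
m=((h[:,:,1]<18)).astype(np.uint8)*255; k=np.zeros_like(m); k[95:200,290:380]=m[95:200,290:380]
ct=max(cv2.findContours(k,0,2)[0],key=cv2.contourArea); hu=cv2.convexHull(ct); print(cv2.approxPolyDP(hu,2,True).reshape(-1,2).tolist())
# bright rim pixels
r=((h[:,:,1]<18)&(h[:,:,2]>175)); 
for y in range(106,190,4): 
    xs=np.where(r[y,295:375])[0]+295; print(y,''.join('#' if r[y,x] else ('o' if k[y,x] else '.') for x in range(300,372)))
```

```text
[[361, 109], [366, 163], [360, 181], [311, 184], [306, 113]]
106 .............................................#......#...................
110 .................................#########################.o###........#
114 ......o###oo################oooooooooooooooooooooooooooooooo###o........
118 ......o####ooooooooooooooooooooooooooooooooooooooooooooooooo####........
122 .......####ooooooooooooooooooooooooooooooooooooooooooooooooo####........
126 .......####oooooooooooooooooooooooooooooooooooooooooooooooooo###........
130 .......####oooooooooooooooooooooooooooooooooooooooooooooooooo####.......
134 .......o###oooooooooooooooooooooooooooooooooooooooooooooooooo####.......
138 .......o####ooooooooooooooooooooooooooooooooooooooooooooooooo####.......
142 .......o####o###############################oooooooooooooooooo####......
146 ........####o#################################oooooooooooooooo####......
150 ........####o################################ooooooooooooooooo####......
154 ........####oo################################ooooooooooooooooo####.....
158 ........o####o################################ooooooooooooooooo####.....
162 ........o####o################################################o####.....
166 .........ooooooooooooooooooooooooooooooooooooooooooooooooooooooooo......
170 .........ooooooooooooooooooooooooooooooooooooooooooooooooooooooo........
174 ..........ooooooooooooooooooooooooooooooooooooooooooooooooooooo.........
178 ..........oooooooooooooooooooooooooooooooooooooooooooooooooooo..........
182 ...........oooooooooooooooooooooooooooooooooooooooooooooooo.............
186 ........................................................................
```

Run:
```python
from h import *
c=cap('wrist')
q=[(306,112.5),(362,109),(367,163),(309,166.5)]
P=np.array([onz(c,*x,58) for x in q])[:,:2]; print(P.round(1),P.mean(0).round(1),[np.linalg.norm(P[i]-P[i-1]).round(1) for i in range(4)])
e=(P[1]-P[0]+P[2]-P[3]); yaw=np.degrees(np.arctan2(e[1],e[0])); print('yaw',yaw)
a=np.radians(yaw); M=tool(90+yaw,45,[np.cos(a),np.sin(a),0]); z=M.apply([0,0,1]); ctr=np.r_[P.mean(0),31]
np.save('b.npy',np.r_[ctr,yaw])
plan(ctr+19*z-100*z,M); plan(ctr+19*z,M); print((ctr+19*z).round(1))
```

```text
[[378.  222.3]
 [423.3 232.9]
 [434.3 187.4]
 [388.6 176.7]] [406.1 204.8] [np.float64(46.8), np.float64(46.5), np.float64(46.9), np.float64(46.9)]
yaw 13.176149182353585
t 43.8 pos [415.6  79.6 187.6] turn [ 0.25  3.44 -0.53] shift before turn [ 20.9  16.2 118.3] after [-23.   19.3 117.5] |d| 121.0
t 43.8 pos [415.6  79.6 187.6] turn [ 0.25  3.44 -0.53] shift before turn [ 56.   12.7 211.9] after [-23.   19.3 217.5] |d| 220.0
[403.  217.9  17.6]
```

```bash
python3 -m inch '0 0 0 .05 .69 -.106;0 0 0 .05 .69 -.106;0 0 0 .05 .69 -.106;0 0 0 .05 .69 -.106;0 0 0 .05 .69 -.106;-11 9 0 0 0 0;-12 10 0 0 0 0;0 0 15 0 0 0;0 0 20 0 0 0;0 0 20 0 0 0' 1 50
python3 -m inch '0 0 20 0 0 0;0 0 20 0 0 0;0 0 12 0 0 0;0 0 8 0 0 0;0 0 2 0 0 0;0 0 0 0 0 0;0 0 0 0 0 0;0 0 0 0 0 0;0 0 0 0 0 0;0 0 0 0 0 0'
python3 - <<'E'
from h import *
b=np.load('b.npy'); yaw=b[3];a=np.radians(yaw); M=tool(90+yaw,45,[np.cos(a),np.sin(a),0]); z=M.apply([0,0,1])
plan(b[:3]+19*z,M)
c=cap('wrist'); h=cv2.cvtColor(c['image'],cv2.COLOR_RGB2HSV); m=((h[:,:,1]<18)).astype(np.uint8)*255
k=np.zeros_like(m); k[120:300,230:420]=m[120:300,230:420]
ct=max(cv2.findContours(k,0,2)[0],key=cv2.contourArea); print(cv2.boundingRect(ct))
E
```

```text
time_s: 44.58
eef_pos: [429.1, 106.0, 131.7]
ee_rot: [-0.3, 0.574, 0.723, 0.238]
force: [0.0, 0.1, -0.2]
grip_width: 1.006
grip_force: 0.0
time_s: 45.42
eef_pos: [419.3, 148.2, 88.8]
ee_rot: [-0.3, 0.574, 0.723, 0.238]
force: [0.0, 0.0, -0.2]
grip_width: 1.0
grip_force: 0.0
t 45.4 pos [419.3 148.2  88.8] turn [ 0.01 -0.02 -0.  ] shift before turn [ 1.00e-01 -0.00e+00  1.01e+02] after [2.00e-01 1.00e-01 1.01e+02] |d| 101.0
(276, 182, 88, 108)
```

```bash
python3 -m inch '0 0 15 0 0 0;0 0 20 0 0 0;0 0 20 0 0 0;0 0 18 0 0 0;0 0 14 0 0 0;0 0 8 0 0 0;0 0 4 0 0 0;0 0 2 0 0 0;0 0 0 0 0 0;0 0 0 0 0 0' 1 50
python3 -m inch '0 0 0 0 0 0;0 0 0 0 0 0;0 0 0 0 0 0;0 0 0 0 0 0;0 0 0 0 0 0;0 0 0 0 0 0;0 0 0 0 0 0;0 0 0 0 0 0;0 0 0 0 0 0;0 0 0 0 0 0' 0 50
python3 -m inch '3 0 -3 0 0 0;6 0 -6 0 0 0;12 0 -12 0 0 0;12 0 -12 0 0 0;12 0 -12 0 0 0;12 0 -12 0 0 0;12 0 -12 0 0 0;12 0 -12 0 0 0;6 0 -6 0 0 0;0 0 0 0 0 0'
python3 - <<'E'
from h import *
M=tool(90,45,[1,0,0]); plan([429.6,0,137],M)
E
```

```text
time_s: 46.3
eef_pos: [403.1, 217.8, 17.6]
ee_rot: [-0.3, 0.574, 0.724, 0.239]
force: [0.0, -0.4, -0.1]
grip_width: 1.001
grip_force: 0.0
time_s: 47.13
eef_pos: [402.9, 218.0, 17.6]
ee_rot: [-0.301, 0.574, 0.724, 0.238]
force: [0.5, -3.4, 5.1]
grip_width: 0.558
grip_force: 51.5
time_s: 47.97
eef_pos: [403.2, 217.9, 141.8]
ee_rot: [-0.299, 0.574, 0.724, 0.239]
force: [0.6, 0.2, -2.0]
grip_width: 0.557
grip_force: 51.4
t 48.0 pos [403.2 217.9 141.8] turn [-1.54 -0.01  1.57] shift before turn [-157.5  -24.  -151.1] after [-157.5   26.4 -150.7] |d| 220.0
```

```bash
python3 -m inch '-8 -1 -8 0 0 0;-18 -3 -17 0 0 0;-20 -3 -19 0 0 0;-20 -3 -19 0 0 0;-20 -3 -19 0 0 0;-20 -3 -19 0 0 0;-20 -3 -19 0 0 0;-18 -3 -17 0 0 0;-13.5 -2 -14 0 0 0;0 0 0 0 0 0'
python3 -m inch '0 0 0 -.4 0 .4;0 0 0 -.4 0 .4;0 0 0 -.4 0 .4;0 0 0 -.34 0 .37;0 0 0 0 -.5 0;0 0 0 0 -.85 0;0 0 0 0 -.85 0;0 0 0 0 -.85 0;0 0 0 0 -.85 0;0 0 0 0 -.85 0'
python3 -m inch '0 0 0 0 -.85 0;0 0 0 0 -.85 0;0 0 0 0 -.85 0;0 0 0 0 -.85 0;0 0 0 0 -.85 0;0 0 0 0 -.85 0;0 0 0 0 -.85 0;0 0 0 0 -.85 0;0 0 0 0 -.85 0;0 0 0 0 -.85 0'
python3 -m inch '0 0 0 0 -.85 0;0 0 0 0 -.85 0;0 0 0 0 -.05 0;0 0 0 0 0 0;0 0 0 0 0 0;0 0 0 0 0 0;0 0 0 0 0 0;0 0 0 0 0 0;0 0 0 0 0 0;0 0 0 0 0 0'
python3 - <<'E'
from h import *
M=tool(90,-45,[1,0,0]); plan([429.6,0,12],M)
E
```

```text
time_s: 48.8
eef_pos: [429.4, -3.4, 134.1]
ee_rot: [-0.3, 0.575, 0.722, 0.239]
force: [0.8, 0.4, -0.2]
grip_width: 0.552
grip_force: 51.5
time_s: 49.63
eef_pos: [428.8, -0.1, 135.1]
ee_rot: [-0.102, 0.7, 0.699, 0.1]
force: [-1.2, 0.2, -1.3]
grip_width: 0.555
grip_force: 51.4
time_s: 50.47
eef_pos: [428.7, 0.2, 135.0]
ee_rot: [0.209, 0.675, 0.675, -0.211]
force: [0.7, -0.3, -0.3]
grip_width: 0.555
grip_force: 51.5
time_s: 51.3
eef_pos: [429.1, -0.1, 135.4]
ee_rot: [0.269, 0.654, 0.654, -0.271]
force: [1.1, -0.1, -1.9]
grip_width: 0.556
grip_force: 51.5
t 51.3 pos [ 4.291e+02 -1.000e-01  1.354e+02] turn [-0.02 -0.02  0.01] shift before turn [87.2  0.9 87.4] after [87.3  0.5 87.2] |d| 123.0
```

```bash
python3 -m inch '8 0 8 0 0 0;13 0 13 0 0 0;14 0 14 0 0 0;14 0 14 0 0 0;14 0 14 0 0 0;10 0 10 0 0 0;6 0 6 0 0 0;3 0 3 0 0 0;2 0 2 0 0 0;0 0 0 0 0 0'
python3 -m inch '.8 0 .8 0 0 0;.7 0 .7 0 0 0;.5 0 .5 0 0 0;.3 0 .3 0 0 0;0 0 0 0 0 0;0 0 0 0 0 0;0 0 0 0 0 0;0 0 0 0 0 0;0 0 0 0 0 0;0 0 0 0 0 0'
```

```text
time_s: 52.13
eef_pos: [428.7, 0.3, 16.4]
ee_rot: [0.269, 0.653, 0.654, -0.271]
force: [0.4, -0.0, -1.0]
grip_width: 0.555
grip_force: 51.5
time_s: 52.97
eef_pos: [428.7, 0.3, 13.3]
ee_rot: [0.269, 0.653, 0.654, -0.271]
force: [-0.4, 0.6, -1.0]
grip_width: 0.557
grip_force: 51.5
```

```bash
python3 -m inch '.5 0 .5 0 0 0;.5 0 .5 0 0 0;.4 0 .4 0 0 0;.2 0 .2 0 0 0;0 0 0 0 0 0;0 0 0 0 0 0;0 0 0 0 0 0;0 0 0 0 0 0;0 0 0 0 0 0;0 0 0 0 0 0'
python3 -m inch '0 0 0 0 0 0;0 0 0 0 0 0;0 0 0 0 0 0;0 0 0 0 0 0;0 0 0 0 0 0;0 0 0 0 0 0;0 0 0 0 0 0;0 0 -10 0 0 0;0 0 -25 0 0 0;0 0 -35 0 0 0' 1
python3 -m inch '0 0 -35 0 0 0;0 0 -35 0 0 0;0 0 -30 0 0 0;0 0 0 0 .8 0;0 0 0 0 .8 0;0 0 0 0 .8 0;0 0 0 0 .8 0;0 0 0 0 .8 0;0 0 0 0 .8 0;0 0 0 0 .8 0'
python3 -m inch '-40 0 0 0 .8 0;-40 0 0 0 .8 0;-40 0 0 0 .8 0;-40 0 0 0 .8 0;-30 0 0 0 .8 0;0 0 0 0 .8 0;0 0 0 0 .8 0;0 0 0 0 .8 0;0 0 0 0 .8 0;0 0 0 0 .8 0'
python3 - <<'E'
from h import *
M=tool(90,45,[1,0,0]); z=M.apply([0,0,1]); ctr=np.array([428.9,11.5,24])
plan(ctr+np.array([0,12.5,-10.8]),M); plan(ctr+np.array([0,12.5,-10.8])-110*z,M); c=cap('wrist'); h=cv2.cvtColor(c['image'],cv2.COLOR_RGB2HSV)
m=((h[:,:,1]<18)&(h[:,:,2]>130)).astype(np.uint8); k=np.zeros_like(m); k[120:385,230:410]=m[120:385,230:410]
ct=max(cv2.findContours(k,0,2)[0],key=cv2.contourArea); print(cv2.minAreaRect(ct)); print(cv2.boundingRect(ct)); print(proj(c,[[405,-17.5,48],[453,-17.5,48],[405,40,48],[453,40,48]]).round())
E
```

```text
time_s: 53.8
eef_pos: [428.7, 0.3, 11.6]
ee_rot: [0.269, 0.653, 0.653, -0.271]
force: [-2.2, 1.6, 5.9]
grip_width: 0.557
grip_force: 52.5
time_s: 54.63
eef_pos: [427.7, 49.8, 60.6]
ee_rot: [0.267, 0.653, 0.654, -0.273]
force: [0.9, -0.1, -0.2]
grip_width: 1.003
grip_force: 0.0
time_s: 55.47
eef_pos: [429.2, 121.1, 132.3]
ee_rot: [0.067, 0.704, 0.704, -0.068]
force: [-0.2, 0.7, -0.3]
grip_width: 1.004
grip_force: 0.0
time_s: 56.3
eef_pos: [429.5, -64.7, 139.9]
ee_rot: [-0.222, 0.672, 0.671, 0.221]
force: [0.3, -0.0, 0.7]
grip_width: 0.998
grip_force: 0.0
t 56.3 pos [429.5 -64.7 139.9] turn [-0.01  1.41 -0.01] shift before turn [ -4.1  -0.4 154.7] after [-26.9  -0.6 152.4] |d| 155.0
t 56.3 pos [429.5 -64.7 139.9] turn [-0.01  1.41 -0.01] shift before turn [-20.3  -0.5  45.9] after [-26.9  -0.6  42.4] |d| 50.0
((319.5, 217.0), (72.0, 67.0), 90.0)
(286, 181, 68, 73)
[[285. 253.]
 [354. 253.]
 [288. 181.]
 [351. 181.]]
```

Detected top face (286–354, 181–254) matches the predicted lying beaker exactly, so I pick it.

```bash
python3 -m inch '0 0 0 0 .47 0;0 0 0 0 .47 0;0 0 0 0 .47 0;-13 0 0 0 0 0;-14 -.5 0 0 0 0;0 0 15 0 0 0;0 0 20 0 0 0;0 0 20 0 0 0;0 0 20 0 0 0;0 0 10 0 0 0' 1 50
python3 -m inch '0 0 20 0 0 0;0 0 20 0 0 0;0 0 14 0 0 0;0 0 7 0 0 0;0 0 4 0 0 0;0 0 2 0 0 0;0 0 0 0 0 0;0 0 0 0 0 0;0 0 0 0 0 0;0 0 0 0 0 0'
python3 -m inch '0 0 0 0 0 0;0 0 0 0 0 0;0 0 0 0 0 0;0 0 0 0 0 0;0 0 0 0 0 0;0 0 0 0 0 0;0 0 0 0 0 0;0 0 0 0 0 0;0 0 0 0 0 0;0 0 0 0 0 0' 0 50
python3 -m inch '3 0 -3 0 0 0;6 0 -6 0 0 0;12 0 -12 0 0 0;12 0 -12 0 0 0;12 0 -12 0 0 0;12 0 -12 0 0 0;12 0 -12 0 0 0;12 0 -12 0 0 0;6 0 -6 0 0 0;0 0 0 0 0 0'
python3 -m inch '0 0 0 0 -.5 0;0 0 0 0 -.85 0;0 0 0 0 -.85 0;0 0 0 0 -.85 0;0 0 0 0 -.85 0;0 0 0 0 -.85 0;0 0 0 0 -.85 0;0 0 0 0 -.85 0;0 0 0 0 -.85 0;0 0 0 0 -.85 0'
python3 -m inch '0 0 0 0 -.85 0;0 0 0 0 -.85 0;0 0 0 0 -.85 0;0 0 0 0 -.85 0;0 0 0 0 -.85 0;0 0 0 0 -.85 0;0 0 0 0 -.85 0;0 0 0 0 -.9 0;0 0 0 0 0 0;0 0 0 0 0 0'
python3 - <<'E'
from h import *
M=tool(92,-45,[np.cos(.04),np.sin(.04),0])
plan([548,-226,137],M)
E
```

```text
time_s: 57.18
eef_pos: [427.6, -23.1, 58.1]
ee_rot: [-0.271, 0.654, 0.653, 0.267]
force: [0.3, 0.6, -1.0]
grip_width: 0.997
grip_force: 0.0
time_s: 58.02
eef_pos: [428.3, 22.5, 12.3]
ee_rot: [-0.27, 0.655, 0.653, 0.268]
force: [0.8, 0.4, 0.2]
grip_width: 1.002
grip_force: 0.0
time_s: 58.85
eef_pos: [428.1, 22.9, 12.2]
ee_rot: [-0.27, 0.655, 0.653, 0.268]
force: [-0.1, -2.4, 6.0]
grip_width: 0.556
grip_force: 51.5
time_s: 59.68
eef_pos: [429.0, 23.3, 136.4]
ee_rot: [-0.269, 0.655, 0.654, 0.268]
force: [0.7, 0.1, -1.0]
grip_width: 0.56
grip_force: 51.4
time_s: 60.52
eef_pos: [428.5, 23.6, 134.6]
ee_rot: [0.026, 0.707, 0.707, -0.028]
force: [-0.5, -1.0, -1.0]
grip_width: 0.551
grip_force: 51.4
time_s: 61.35
eef_pos: [428.2, 24.0, 133.7]
ee_rot: [0.269, 0.652, 0.654, -0.274]
force: [0.5, 0.3, -0.6]
grip_width: 0.553
grip_force: 51.5
t 61.4 pos [428.2  24.  133.7] turn [-0.31  0.02 -0.16] shift before turn [-179.5  119.6  174.3] after [-181.8  110.7  177.7] |d| 277.0
```

```bash
python3 -m inch '-9 6 9 0 0 0;-18 12 18 0 0 0;-21 14 21 0 0 0;-21 14 21 0 0 0;-21 14 21 0 0 0;-21 14 21 0 0 0;-21 14 20 0 0 0;-21 14 20 0 0 0;-18 11 16 0 0 0;-12 6 11 0 0 0'
python3 -m inch '0 0 0 -.1 0 -.05;0 0 0 -.1 0 -.05;0 0 0 -.1 0 -.05;0 0 0 0 0 0;0 0 0 0 0 0;0 0 0 0 0 0;0 0 0 0 0 0;0 0 0 0 0 0;0 0 0 0 0 0;0 0 0 0 0 0'
python3 - <<'E'
from h import *
M=tool(92,-45,[np.cos(.04),np.sin(.04),0])
plan([548,-231.4,23.6],M)
E
```

```text
time_s: 62.18
eef_pos: [547.7, -235.2, 139.9]
ee_rot: [0.27, 0.654, 0.652, -0.273]
force: [0.6, 0.4, -1.1]
grip_width: 0.555
grip_force: 51.5
time_s: 63.02
eef_pos: [547.5, -231.7, 139.2]
ee_rot: [0.279, 0.643, 0.662, -0.265]
force: [0.4, 0.9, -1.2]
grip_width: 0.555
grip_force: 51.6
t 63.0 pos [ 547.5 -231.7  139.2] turn [-0.    0.04 -0.04] shift before turn [82.3 -0.3 81.2] after [82.   0.1 81.5] |d| 116.0
```

```bash
python3 -m inch '8 0 8 0 0 0;12 0 12 0 0 0;12 0 12 0 0 0;12 0 12 0 0 0;12 0 12 0 0 0;10 0 10 0 0 0;7 0 7 0 0 0;4 0 4 0 0 0;2 0 2 0 0 0;0 0 0 0 0 0'
python3 -m inch '.8 0 .8 0 0 0;.8 0 .8 0 0 0;.7 0 .7 0 0 0;.5 0 .5 0 0 0;.2 0 .2 0 0 0;0 0 0 0 0 0;0 0 0 0 0 0;0 0 0 0 0 0;0 0 0 0 0 0;0 0 0 0 0 0'
```

```text
time_s: 63.85
eef_pos: [548.3, -232.4, 27.5]
ee_rot: [0.279, 0.643, 0.662, -0.265]
force: [0.4, 0.2, -0.1]
grip_width: 0.557
grip_force: 51.6
time_s: 64.68
eef_pos: [548.5, -232.5, 24.4]
ee_rot: [0.279, 0.643, 0.662, -0.266]
force: [-2.2, 2.5, 7.0]
grip_width: 0.556
grip_force: 52.5
```

```bash
python3 -m inch '0 0 0 0 0 0;0 0 0 0 0 0;0 0 0 0 0 0;0 0 0 0 0 0;0 0 0 0 0 0;0 0 -5 0 0 0;0 0 -15 0 0 0;0 0 -30 0 0 0;0 0 -35 0 0 0;0 0 -35 0 0 0' 0.78
python3 -m inch '0 0 -35 0 0 0;0 0 -35 0 0 0;0 0 -35 0 0 0;0 0 -20 0 0 0;0 0 0 0 0 0;0 0 0 0 0 0;0 0 0 0 0 0;0 0 0 0 0 0;0 0 0 0 0 0;0 0 0 0 0 0'
python3 - <<'E'
from h import *
t=cap('top','tf'); hs=cv2.cvtColor(t['image'],cv2.COLOR_RGB2HSV)
m=((hs[:,:,1]<40)&(hs[:,:,2]>90)).astype(np.uint8); k=np.zeros_like(m); k[230:282,378:456]=m[230:282,378:456]
n,l,s,ce=cv2.connectedComponentsWithStats(k)
for i in range(1,n):
    if s[i,4]>50: print('tray obj',s[i],onz(t,*ce[i],64).round())
o=cv2.inRange(hs,(5,100,80),(22,255,255)); kk=np.zeros_like(o); kk[190:268,298:349]=o[190:268,298:349]
n,l,s,ce=cv2.connectedComponentsWithStats(kk)
for i in range(1,n):
    if s[i,4]>15: print('rusk',s[i],onz(t,*ce[i],15).round())
c=cap('scene','sf')
w=cap('wrist'); h=cv2.cvtColor(w['image'],cv2.COLOR_RGB2HSV); m=((h[:,:,1]<18)&(h[:,:,2]>130)).astype(np.uint8)
for y,x in((-219.6,548),(-297,550)): print(proj(w,[x,y,64]))
a=cv2.imread('pics/top0.png').astype(int); b=t['image'][:,:,::-1].astype(int); d=np.abs(a-b).sum(2)
for nm,(x,y) in dict(jar=(183,235),tin=(228,167),can=(274,163)).items(): print(nm,d[y-15:y+15,x-15:x+15].mean())
print(st()['force'],st()['time_s'])
E
```

```text
time_s: 65.52
eef_pos: [544.4, -145.4, 109.3]
ee_rot: [0.278, 0.643, 0.662, -0.265]
force: [0.6, 0.1, 0.1]
grip_width: 0.778
grip_force: 0.0
time_s: 66.35
eef_pos: [541.1, -59.1, 195.1]
ee_rot: [0.278, 0.643, 0.662, -0.266]
force: [-1.2, -0.7, 0.4]
grip_width: 0.78
grip_force: 0.0
tray obj [429 240  21  22 397] [ 550. -297.   64.]
tray obj [397 243  22  21 399] [ 546. -220.   64.]
rusk [303 207   6   9  45] [663.  29.  15.]
rusk [302 230   4   7  22] [606.  36.  15.]
[[321.1371649  222.22242606]]
[[320.67432985 256.88789607]]
jar 29.34888888888889
tin 31.985555555555557
can 17.373333333333335
[ 0.29921303 -0.21642727  0.5334823 ] 66.5
```

Run:
```python
from h import *
a=cv2.imread('pics/top0.png'); b=cv2.imread('pics/tf.png')
for nm,(x,y) in dict(jar=(183,235),tin=(228,167),can=(274,163),table=(270,280),tumbler=(316,137)).items():
    r=cv2.matchTemplate(b[y-26:y+26,x-26:x+26],a[y-18:y+18,x-18:x+18],cv2.TM_CCOEFF_NORMED); _,v,_,p=cv2.minMaxLoc(r)
    print(nm,v,np.array(p)-8,np.abs(a[y-15:y+15,x-15:x+15].astype(int)-b[y-15:y+15,x-15:x+15]).sum(2).mean())
```

```text
jar 0.9994782209396362 [0 0] 29.34888888888889
tin 0.9994089007377625 [0 0] 31.985555555555557
can 0.9989745020866394 [0 0] 17.373333333333335
table 0.24959708750247955 [8 8] 219.05666666666667
tumbler 0.9993893504142761 [0 0] 24.823333333333334
```

The jar, tin and canister haven't moved, both beakers stand on the tray, and the robot is clear, so I hand in.

```bash
python3 -c "
from rig import ctrl; print(ctrl.finish_job())"
```

```text
the job is handed in; nothing more can be done
None
```

I handed the job in at about 66 s: all three rusks tipped into the box, the tray set back level, both beakers (only two found) upside down on its floor, and the jar, tin and canister unmoved, though I viewed 15 pictures, one over the limit of 14.

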